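# Clamp a violin plate in the carving cradle

### The job

Take the red-handled clamp key from its fork rest and, with its blade seated in the slot, turn each of the two brass clamp screws on the sloping cradle clockwise until it is fully home against its stop pin, so that both steel fingers hold the violin plate. Then hang the key back upright by its collar in the fork. Turn the screws with the key only, keeping the gripper itself off the cradle, and leave the plate and everything else on the bench where it is.

Things in the scene. Friction and masses are not known exactly. Their poses are not given: they have to be found in the camera images.
- cradle: Fixed oak cradle, 190 x 400 footprint; a 200 x 400 board sloping 30 deg, low edge (35 high) on the -x side, facing the robot, high edge (135) at +x. Origin: centre of underside, on the bench; y along the board. Middle of the face is 85 above it. Ledge 11 high near the low edge. Clamp screws stand on the face 172 either side of its middle (left +y, right -y).
- plate: Loose pale maple back plate of a small violin, 280 long, 160 wide, 5 thick, 120 g, lying on the sloping face against the ledge, its length along the cradle's y. Origin: near the middle of its underside; z is its upper face's normal.
- left_clamp (a joint): Clamp screw near the left (+y) end of the cradle, axis square to the sloping face. Rad; grows clockwise seen looking down onto the face, from 0 (finger pointing up the slope) to 1.57 (home against its steel stop pin, finger pointing to the cradle's middle, over the plate). Starts at 0 to 0.5; stiff (0.08 N m), stays where left.
- right_clamp (a joint): Clamp screw near the right (-y) end of the cradle, axis square to the sloping face. Rad; grows clockwise seen looking down onto the face, from 0 (finger pointing down the slope) to 1.57 (home against its steel stop pin, finger pointing to the cradle's middle, over the plate). Starts at 0 to 0.5; stiff (0.08 N m), stays where left.
- left_clamp_slot (a point): Centre of the slot floor in the left clamp's brass head, 17 above the board face. z out of the slot, 30 deg from vertical; x along the slot; both turn with the screw. Steel finger (16 wide, 6 thick, reaching 50 from the axis) points along +x. Head 34 across, top 8 above this point. Slot 20 long, closed ends, 8 deep, 5.5 wide in the lower 4.5, flaring to 12 at the top.
- right_clamp_slot (a point): Centre of the slot floor in the right clamp's brass head, 17 above the board face. z out of the slot, 30 deg from vertical; x along the slot; both turn with the screw. Steel finger (16 wide, 6 thick, reaching 50 from the axis) points along -x. Head 34 across, top 8 above this point. Slot 20 long, closed ends, 8 deep, 5.5 wide in the lower 4.5, flaring to 12 at the top.
- key: Loose clamp key, about 130 g, upright in its rest. Origin: on its axis at the underside of its steel collar; z up to the handle. Red handle 24 (x) by 16 (y), from 6 to 61 above the origin. Collar 36 dia, 6 thick. Shaft 10 dia below; flat blade at the bottom, 14 wide (x) by 3.2 thick (y), 12 long, end 80 below the origin. Fits the slot either way round.
- key_tip (a point): Middle of the end of the key's blade, on the key's axis; axes as the key's.
- key_grip (a point): Point on the key's axis in the middle of the red handle, 34 above the key's origin; axes as the key's. Pinch across y (16 wide).
- rest: Fixed wooden rest for the key, base 90 x 75, on the left or right of the bench near the robot. Origin: centre of its underside. A fork whose top is 100 high and 10 thick: two prongs along x, 12 wide, 20 apart, open to -x, joined at the back from x = +15 to +41. Nothing stands above the fork's top but the key.
- rest_seat (a point): Point midway between the prongs, level with the fork's top: where the key's origin (underside of collar) hangs. Axes as the rest's.
- brush_pot: Blue ceramic pot, 72 dia, 85 high, on the other side of the bench from the rest. Origin: centre of its underside. Bystander.
- finger_plane: Small brass finger plane, 62 x 26 x 40 high. Origin: centre of its underside. Bystander.
- offcut: Pale wooden offcut, 45 x 110 x 22 high. Origin: centre of its underside. Bystander.
- glue_bottle: White bottle with orange cap, 54 dia, 130 high. Origin: centre of its underside. Bystander.
- tub: White tub with a blue band, 116 dia, 75 high. Origin: centre of its underside. Bystander.
- chisel: Wood-handled tool lying flat along its x, about 200 long. Origin: under its middle. Bystander.
- spool_clamp: Wooden spool clamp standing upright, 38 dia, 87 high. Origin: centre of its underside. Bystander.

How it is judged:
By the outcome, as a careful person would: the job done as asked, in the order asked, and still so for the second after the job is handed in, with the robot touching nothing.
It also fails if it takes over 64 s, if anything falls off the work surface, if the arm or the gripper's body presses on something with over 40 N, if the wrist force passes 120 N, or if a joint passes its speed limit or range.

### The arm

A 6-joint arm with a two-finger parallel gripper is mounted at the origin on the work surface. World frame = base frame: x ahead of the robot, y to its left, z up, the work surface at z = 0. Lengths are in m, angles in rad, forces in N, time in s.
With the tool pointing down it reaches from about 0.275 to 0.85 m from the base axis. Payload 5.2 kg.
Tool frame: the origin (TCP) lies between the finger pads; the fingertips stand 14 mm ahead of it and the grasp point (between the pads) lies 5 mm behind it; z points along the fingers, y is the line along which they close (so a half turn about z gives the same grasp; the last joint's range is limited). The gripper opens to 85 mm and grips with 20 to 120 N. Pads are 22 mm wide; open, the fingers measure 114 mm over their backs; the gripper's body (76 mm by 85 mm) begins 54 mm behind the grasp point. The pads swing forward as they close: fully open they stand 13 mm farther back than shut.
Start: joints at [0.931, 0.259, 1.535, -0, 1.348, -0.203], TCP at [0.233, 0.498, 0.245] pointing down, gripper open.
Joint ranges: [-3.14, 3.14], [-0.91, 2.08], [0.19, 2.58], [-1.22, 4.36], [0.22, 2.71], [-3.12, 3.12]. Speed limits (rad/s): [2.57, 2.57, 3.14, 3.14, 3.14, 3.14].

### API

Orientations are given as [roll, pitch, yaw] about the fixed x, y, z axes, in that order (R = Rz(yaw) Ry(pitch) Rx(roll)).
In Python, from station import robot, camera, calibration, workorder gives the robot as it stands. The module is installed in compiled form; this text tells all that it offers.
- The arm moves only by the shell command python3 -m jog 'ROWS' [FORCE]. ROWS is JSON, a list of rows, each an object with "jaw": the gripper command: -1 is fully open, 1 is shut, values between are in proportion; "slide": the shift along the world's x, y, z each as a share of 750 mm, from -1 to 1, a list of three; "turn": the turn about the world's z as a share of 360 degrees, from -1 to 1. A call has exactly 8 rows; each row shifts and turns the commanded pose from where the row before left it; what a row does not reach is not made up. A row lasts 1/12 s, in which the tool goes at most 41.7 mm and 7.16 degrees, less where a joint would pass 70% of its speed; a pose out of reach is approached as far as the arm can. A call with a number of a shift or a turn outside -1 to 1 is refused whole. A call with a gripper value outside its range is refused whole. The fingers move at their own pace and stop on an object; FORCE is the grip in N (left out, the last holds). Time passes only in rows, so rows that do not move let the fingers close, or fill a call up. It gives the time, the measured TCP pose, the force and the opening at its end, in the units of the state.
- robot.observe(): the state, without advancing time (a new reading comes with each control period).
- camera(name): name is "side" or "top"; returns (picture, depth): 420x560x3 uint8, red, green, blue; 420x560 float32, m along the optical axis (not along the pixel's ray), 0 where there is no reading.
- calibration(name): a dict with "intrinsics" (3x3 intrinsics, pixels), "dist_coeffs" ([k1, k2, p1, p2, k3] as OpenCV has them; the pictures are not rectified), "R" (3x3) and "t" (3): a world point X has camera coordinates R X + t. Camera axes: x right, y down, z forward; pixel columns grow to the right and rows downward; lengths in m; the calibration is good to about 2 mm. A picture is of the moment at which its call begins. calibration takes no time and is no camera call.
- workorder.sign_off(): hands the job in, once; it reports no verdict.
The state is a dict: "time_s": time; "joints": joint angles; "dq": joint speeds; "tau": joint torques, N m; "position": TCP position; "tool_rot": TCP orientation; "wrist_force": force on the tool from outside, world axes, zero at the start; "moment": the same for the moment, N m; "width": opening from 0.0 (shut) to 1.0 (fully open).
Only numpy, scipy, OpenCV 4.12 (cv2) and the standard library are available. Lean on these libraries where they do the work, as an engineer would, in place of code of your own. Each camera call takes 0.05 s, during which the arm holds its last target. There are 200 camera calls.

## Working session

There is one attempt and no reset: what is moved stays moved. The work goes in short steps, Python scripts to look and compute and a shell command to move; the robot and the scene stay as the last step left them, time stands still between calls to the robot, and variables do not carry over. Pictures are saved under pics/ and viewed, on a budget of 10 in all, crops included, one or two more only if the job needs it, and the job is handed in when it is done.

```bash
mkdir -p pics
cat > h.py <<'E'
import numpy as np, cv2
from station import robot, camera, calibration
def snap(n):
    im,d=camera(n); np.savez(f'{n}.npz',im=im,d=d); return im,d
def cal(n):
    c=calibration(n); return [np.array(c[k],float) for k in ('intrinsics','dist_coeffs','R','t')]
def world(n,d):
    K,D,R,t=cal(n); h,w=d.shape
    u,v=np.meshgrid(np.arange(w),np.arange(h))
    p=cv2.undistortPoints(np.stack([u,v],-1).reshape(-1,1,2).astype(np.float64),K,D).reshape(h,w,2)
    X=np.dstack([p[...,0]*d,p[...,1]*d,d])
    return (X-t)@R      # R^T (X-t)
def proj(n,P):
    K,D,R,t=cal(n); return cv2.projectPoints(np.array(P,float).reshape(-1,1,3),cv2.Rodrigues(R)[0],t,K,D)[0].reshape(-1,2)
def save(fn,im): cv2.imwrite('pics/'+fn,cv2.cvtColor(im,cv2.COLOR_RGB2BGR))
E
python3 - <<'E'
from h import *
a,_=snap('top'); b,_=snap('side'); save('top1.png',a); save('side1.png',b)
s=robot.observe(); print({k:np.round(v,3) for k,v in s.items()})
for n in('top','side'):
    K,D,R,t=cal(n); print(n,np.round(-R.T@t,3),np.round(R,2).tolist(),K[0,0],D)
E
```

```text
{'time_s': np.float64(0.1), 'joints': array([ 0.931,  0.259,  1.536,  0.   ,  1.348, -0.203]), 'dq': array([ 0.001, -0.003, -0.003, -0.001, -0.   , -0.001]), 'tau': array([ 3.0000e-03, -4.4697e+01, -2.9125e+01, -0.0000e+00,  6.0000e-03,
       -0.0000e+00]), 'position': array([0.232, 0.498, 0.245]), 'tool_rot': array([-3.14 , -0.   ,  2.705]), 'wrist_force': array([ 0.369,  0.442, -0.288]), 'moment': array([ 0.03 , -0.018, -0.037]), 'width': np.float64(0.998)}
top [ 0.302 -0.002  1.293] [[-0.03, -1.0, -0.02], [-0.99, 0.03, -0.16], [0.16, 0.02, -0.99]] 436.38501689315524 [-0.09894919  0.          0.          0.          0.        ]
side [ 0.481 -0.983  0.857] [[1.0, -0.04, -0.01], [-0.03, -0.6, -0.8], [0.03, 0.8, -0.6]] 533.9530315252932 [0.05685963 0.         0.         0.         0.        ]
```

View pics/top1.png

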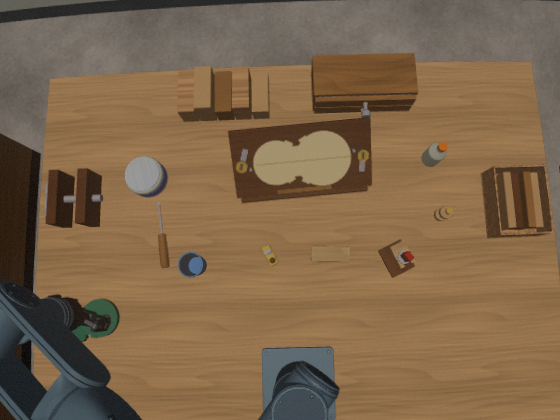

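View pics/side1.png

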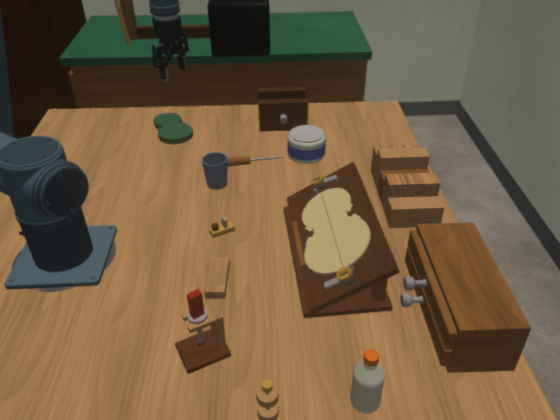

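Top view: the rest with the red key is at about (402,257), on the right. The left clamp is at (241,167) with its finger up the slope, and the right clamp at (363,156) with its finger down. The side view shows the key upright at (196,305). Next I measure these.

```bash
cat > m.py <<'E'
from h import *
z=np.load('top.npz'); im,d=z['im'],z['d']; W=world('top',d)
z2=np.load('side.npz'); im2,d2=z2['im'],z2['d']; W2=world('side',d2)
hs=lambda im:cv2.cvtColor(im,cv2.COLOR_RGB2HSV)
def stats(n,P):
    c,(w),a=cv2.minAreaRect(P[:,:2].astype(np.float32)*1000); print(n,len(P),'mean',P.mean(0).round(4),'zmax',P[:,2].max().round(4),'rect',np.round(c,1),np.round(w,1),round(a,1))
for n,im_,W_,d_ in(('top',im,W,d),('side',im2,W2,d2)):
    H=hs(im_); red=((H[...,0]<6)|(H[...,0]>174))&(H[...,1]>170)&(H[...,2]>60)&(d_>0)
    P=W_[red]; P=P[(np.abs(P[:,1])<.45)&(P[:,0]<.45)&(P[:,0]>.1)&(P[:,1]<-.1)]; stats(n+' red',P); stats(n+' redtop',P[P[:,2]>.15])
    b=(W_[...,0]>.15)&(W_[...,0]<.45)&(W_[...,1]<-.15)&(W_[...,1]>-.45)&(d_>0)
    for lo,hi in((.006,.03),(.085,.1035),(.1035,.112)):
        P=W_[b&(W_[...,2]>lo)&(W_[...,2]<hi)]; 
        P=P[np.linalg.norm(P[:,:2]-[.26,-.27],axis=1)<.09]
        if len(P)>4: stats(f'{n} rest z{lo}-{hi}',P)
    br=(H[...,0]>18)&(H[...,0]<30)&(H[...,1]>130)&(H[...,2]>90)&(d_>0)
    for s in(1,-1):
        P=W_[br]; P=P[(P[:,0]>.42)&(P[:,0]<.65)&(P[:,1]*s>.1)&(np.abs(P[:,1])<.3)&(P[:,2]>.07)]
        if len(P)>4: stats(f'{n} brass {s}',P)
    g=(W_[...,2]>.03)&(W_[...,0]>.38)&(W_[...,0]<.7)&(np.abs(W_[...,1])<.3)&(d_>0)&(H[...,2]<130)
    P=W_[g&(W_[...,2]<.15)]; stats(n+' cradle',P)
E
python3 m.py
python3 - <<'E'
from h import *
z=np.load('top.npz')['im'];z2=np.load('side.npz')['im']
r=lambda a,x,y,w:cv2.resize(a[y-w:y+w,x-w:x+w],(400,300) if 0 else (390,290),interpolation=cv2.INTER_CUBIC)
c=lambda a,x,y:cv2.resize(a[y-22:y+22,x-29:x+29],(390,296),interpolation=cv2.INTER_CUBIC)
save('crops1.png',np.vstack([np.hstack([c(z,241,165),c(z,363,158)]),np.hstack([c(z,402,257),c(z2,345,277)])]))
E
```

```text
top red 50 mean [ 0.3493 -0.2956  0.1603] zmax 0.1648 rect [ 349.1 -295.9] [21.5 14.9] 32.7
top redtop 50 mean [ 0.3493 -0.2956  0.1603] zmax 0.1648 rect [ 349.1 -295.9] [21.5 14.9] 32.7
top rest z0.006-0.03 267 mean [ 0.3219 -0.2902  0.0111] zmax 0.0183 rect [ 269.  -290.6] [168.4 133. ] 33.6
top rest z0.085-0.1035 45 mean [ 0.3332 -0.2889  0.0987] zmax 0.1034 rect [ 329.9 -294.4] [46.4 24.1] 73.1
top rest z0.1035-0.112 32 mean [ 0.3387 -0.2915  0.1058] zmax 0.1102 rect [ 340.  -292.1] [29.6 29.2] 38.3
top brass 1 89 mean [0.6143 0.1422 0.1044] zmax 0.1155 rect [615.5 143. ] [30.9 27.8] 74.6
top brass -1 81 mean [ 0.6364 -0.2008  0.1058] zmax 0.1172 rect [ 636.1 -202.7] [24.3 34.1] 3.7
top cradle 3891 mean [ 0.6189 -0.0113  0.0779] zmax 0.1321 rect [5.401e+02 1.000e-01] [319.8 600. ] 0.0
side red 75 mean [ 0.3486 -0.3     0.1596] zmax 0.1627 rect [ 348.3 -299.3] [22.4 14.9] 29.0
side redtop 75 mean [ 0.3486 -0.3     0.1596] zmax 0.1627 rect [ 348.3 -299.3] [22.4 14.9] 29.0
side rest z0.006-0.03 458 mean [ 0.3225 -0.2983  0.0103] zmax 0.0265 rect [ 332.8 -296.5] [59.9 59.2] 25.5
side rest z0.085-0.1035 70 mean [ 0.3279 -0.2982  0.0976] zmax 0.1035 rect [ 330.8 -302. ] [13.8 37.8] 24.2
side rest z0.1035-0.112 27 mean [ 0.3356 -0.3016  0.1057] zmax 0.1115 rect [ 334.1 -300.4] [ 7.1 17.8] 26.0
side brass 1 84 mean [0.6147 0.1397 0.1051] zmax 0.116 rect [613.6 139.5] [28.6 30.2] 47.2
side brass -1 147 mean [ 0.6365 -0.2021  0.105 ] zmax 0.1142 rect [ 636.2 -203.2] [30.1 30.6] 49.0
side cradle 4515 mean [ 0.6197 -0.0742  0.0754] zmax 0.1296 rect [540.  -62.4] [475.4 319.8] 90.0
```

View pics/crops1.png

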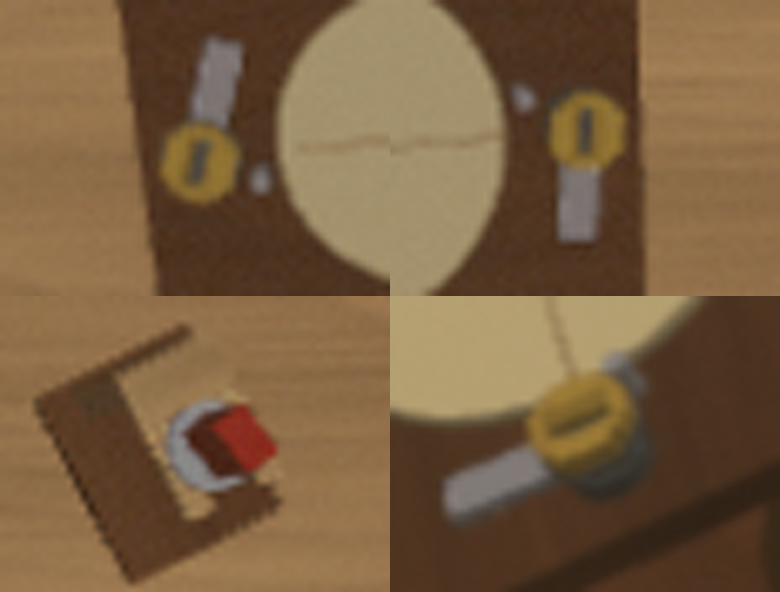

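```bash
cat > m2.py <<'E'
from h import *
psi=np.deg2rad(3.64); c=np.array([.6254,-.0305,0])
def frame(psi):
    x=np.array([np.cos(psi),np.sin(psi),0]);y=np.array([-x[1],x[0],0]);s=np.pi/6
    return np.c_[x*np.cos(s)+[0,0,np.sin(s)],y,-x*np.sin(s)+[0,0,np.cos(s)]]
F=frame(psi)
A=[]
for n in('top','side'):
    z=np.load(n+'.npz'); im,d=z['im'],z['d']; W=world(n,d); H=cv2.cvtColor(im,cv2.COLOR_RGB2HSV).astype(int)
    br=(H[...,0]>18)&(H[...,0]<30)&(H[...,1]>130)&(H[...,2]>90)&(d>0)
    for s in(1,-1):
        o=np.array([.6145,.141,0]) if s>0 else np.array([.6363,-.202,0])
        L=(W-(c+[0,0,.085]))@F   # face coords
        near=np.linalg.norm(W[...,:2]-o[:2],axis=-1)<.07
        face=L[near&(d>0)&(L[...,2]<.004)&(L[...,2]>-.006)][:,2]
        P=L[br&near&(L[...,2]>.02)]
        (cx,cy),r=cv2.minEnclosingCircle((P[:,:2]*1000).astype(np.float32))
        ext=(P.min(0)+P.max(0))/2*1000
        fin=near&(H[...,1]<70)&(H[...,2]>90)&(L[...,2]>.004)&(L[...,2]<.016)
        Q=L[fin]; q=Q[:,:2]-[cx/1000,cy/1000]; k=np.linalg.norm(q,axis=1)<.055; Q=Q[k];q=q[k]
        k=(q[:,0]*s>.012); q=q[k]
        m=q.mean(0); print(n,s,'face z',face.mean().round(4),'ctr',round(cx,1),round(cy,1),'r',round(r,1),'ext',ext.round(1),'topz',np.median(P[:,2]).round(4),'finger',len(q),'ang',np.rad2deg(np.arctan2(m[1]*s,m[0]*s)).round(1))
        w=np.array([cx/1000,cy/1000,.025])@F.T+c+[0,0,.085]; print('   head top world',w.round(4),'slot floor',(w-.008*F[:,2]).round(4))
    M=(d>0)&(np.abs(W[...,0]-.34)<.07)&(np.abs(W[...,1]+.296)<.07)
    A.append(W[M])
for A_ in A:
  G=[[' ']*30 for _ in range(30)]
  for p in sorted(A_.tolist(),key=lambda p:p[2]):
    i=int((.40-p[0])/.004);j=int((-.236-p[1])/.004)
    if 0<=i<30 and 0<=j<30: G[i][j]='.' if p[2]<.007 else 'b' if p[2]<.03 else 'p' if p[2]<.085 else 'F' if p[2]<.1025 else 'C' if p[2]<.108 else 'h'
  print('\n'.join(''.join(g) for g in G)); print('--')
E
python3 m2.py
```

```text
top 1 face z -0.003 ctr 10.3 174.0 r 14.9 ext [ 10.  174.1  22. ] topz 0.0208 finger 64 ang -20.8
   head top world [0.6108 0.143  0.1118] slot floor [0.6148 0.1432 0.1049]
top -1 face z -0.0029 ctr 13.1 -168.5 r 15.2 ext [  12.2 -168.6   22.1] topz 0.0216 finger 55 ang -2.5
   head top world [ 0.635  -0.1987  0.1132] slot floor [ 0.639  -0.1985  0.1063]
side 1 face z -0.003 ctr 10.4 170.1 r 14.2 ext [ 10.9 169.3  20.8] topz 0.0207 finger 51 ang -16.3
   head top world [0.6112 0.139  0.1119] slot floor [0.6151 0.1393 0.1049]
side -1 face z -0.0031 ctr 8.4 -172.1 r 14.6 ext [   7.9 -171.4   20.8] topz 0.0207 finger 93 ang -3.3
   head top world [ 0.6311 -0.2025  0.1108] slot floor [ 0.6351 -0.2023  0.1039]
.............bbp.bbb   .......
..........b.bpFFF       ......
.........bbpFFFFF       ......
.......bbbFFFCFFFF       .....
....bbbFFFFFFFFCFF       .....
...bbpFFFFFFCFFCFFF      .....
..bbbbFFFFCCFFFFFFF       .. .
..bbbbbFFCFFFCFFFCF       ....
...bbbbFFFFFFhhCCCFF      .. .
...bbbbbFFFFFChh           ...
....bbbbFFFhhhhh           ...
....bbbbFFFChhhhh           ..
.....bbbbFCCh
[... 780 characters left out ...]
FFFFFbbbb......
      FFFFFFFCCCCCCFFbbb......
.  bbbbFFFFbCChhhCChFbbbb.....
.. .bbbbFFFbbbhhhCCCFFbbbb....
...  bbbbbbbbhhhhhCCFFbbbb....
....bbbbbbb hhhhhhhCFFbbbbb...
...          hhhhhhCCFFbbbb...
 .         b  hhhhhCCFFbbbb...
      bbbbbbbbhhhhCCFFFFbbbb..
   .   bbbbbbCChhCCFFFFbbbbb..
  .... .bbbFFFCFbbbbFbbbbbbbb.
  ....  bbbbFFFFbbbbbbbbbbbbb.
   ...  bbbbFFFFbbbbbbbbbbbb..
   ....  bbbFFFbbbbbbbbbb.....
.......  bbbbbbbbbbbbbbb......
.......  bbbbbbbbbbbb.........
......... bbbbbbbbbb..........
........  bbbbbbb.............
.........  bbbb...............
.........  .b.................
..............................
..............................
.................... .........
--
```

```bash
python3 -m jog '[{"jaw":-1,"slide":[0.0065,-0.0442,0],"turn":0.0061},{"jaw":-1,"slide":[0.0065,-0.0442,0],"turn":0.0061},{"jaw":-1,"slide":[0.0065,-0.0442,0],"turn":0.0061},{"jaw":-1,"slide":[0.0065,-0.0442,0],"turn":0.0061},{"jaw":-1,"slide":[0.0065,-0.0442,0],"turn":0.0061},{"jaw":-1,"slide":[0.0065,-0.0442,0],"turn":0.0061},{"jaw":-1,"slide":[0.0065,-0.0442,0],"turn":0.0061},{"jaw":-1,"slide":[0.0065,-0.0442,0],"turn":0.0061}]'
python3 -m jog '[{"jaw":-1,"slide":[0.0065,-0.0442,0],"turn":0.0061},{"jaw":-1,"slide":[0.0065,-0.0442,0],"turn":0.0061},{"jaw":-1,"slide":[0.0065,-0.0442,0],"turn":0.0061},{"jaw":-1,"slide":[0.0065,-0.0442,0],"turn":0.0061},{"jaw":-1,"slide":[0.0065,-0.0442,0],"turn":0.0061},{"jaw":-1,"slide":[0.0065,-0.0442,0],"turn":0.0061},{"jaw":-1,"slide":[0.0065,-0.0442,0],"turn":0.0061},{"jaw":-1,"slide":[0.0065,-0.0442,0],"turn":0.0061}]'
```

```text
time_s: 0.77
position: [0.2711, 0.2317, 0.245]
tool_rot: [-3.141, -0.0, 3.014]
wrist_force: [0.8, 0.5, 0.3]
width: 0.996
time_s: 1.43
position: [0.3102, -0.0336, 0.2453]
tool_rot: [-3.141, 0.0, -2.964]
wrist_force: [0.7, 0.4, 0.2]
width: 0.998
```

```bash
python3 -m jog '[{"jaw":-1,"slide":[0.0064,-0.044,0],"turn":0.0062},{"jaw":-1,"slide":[0.0064,-0.044,0],"turn":0.0062},{"jaw":-1,"slide":[0.0064,-0.044,0],"turn":0.0062},{"jaw":-1,"slide":[0.0064,-0.044,0],"turn":0.0062},{"jaw":-1,"slide":[0.0064,-0.044,0],"turn":0.0062},{"jaw":-1,"slide":[0.0064,-0.044,0],"turn":0.0062},{"jaw":-1,"slide":[0.0064,-0.044,0],"turn":0.0062},{"jaw":-1,"slide":[0.0064,-0.044,0],"turn":0.0062}]'
python3 -m jog '[{"jaw":-1,"slide":[0,0,0],"turn":0},{"jaw":-1,"slide":[0,0,-0.0219],"turn":0},{"jaw":-1,"slide":[0,0,-0.0219],"turn":0},{"jaw":-1,"slide":[0,0,-0.0219],"turn":0},{"jaw":-1,"slide":[0,0,-0.0219],"turn":0},{"jaw":-1,"slide":[0,0,-0.0219],"turn":0},{"jaw":-1,"slide":[0,0,-0.0219],"turn":0},{"jaw":-1,"slide":[0,0,-0.0219],"turn":0}]'
python3 - <<'E'
from h import *
im,d=snap('side'); print(proj('side',[.349,-.298,.13]))
save('side2.png',cv2.resize(im[210:370,100:300],(750,600),interpolation=cv2.INTER_CUBIC))
E
```

```text
time_s: 2.1
position: [0.3488, -0.2976, 0.2449]
tool_rot: [3.141, 0.0, -2.652]
wrist_force: [0.3, 0.2, 1.0]
width: 1.004
time_s: 2.77
position: [0.3488, -0.2953, 0.1294]
tool_rot: [3.141, -0.0, -2.654]
wrist_force: [-0.0, 0.8, 0.2]
width: 1.0
[[195.68784838 304.94488556]]
```

View pics/side2.png

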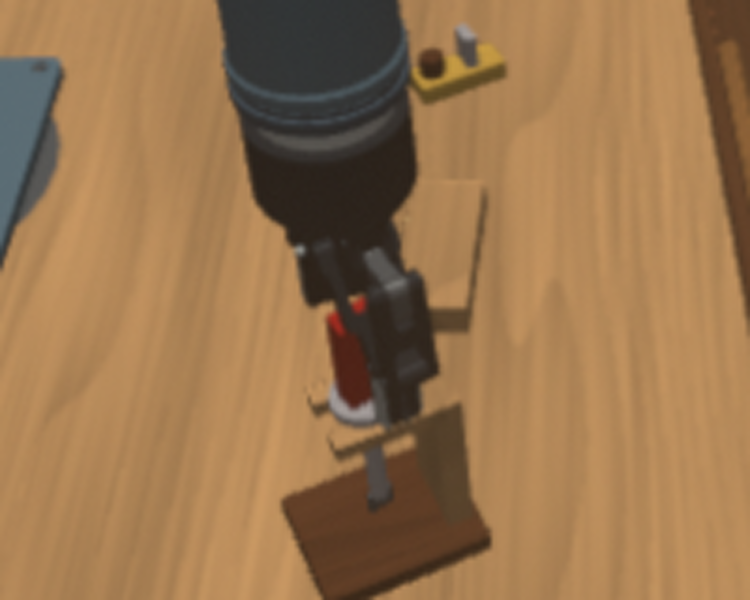

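The red handle at about (350,350) stands between the open fingers, and the fork runs clear below them. Closing.

```bash
python3 -m jog '[{"jaw":0,"slide":[0,0,0],"turn":0},{"jaw":0.3,"slide":[0,0,0],"turn":0},{"jaw":0.5,"slide":[0,0,0],"turn":0},{"jaw":1,"slide":[0,0,0],"turn":0},{"jaw":1,"slide":[0,0,0],"turn":0},{"jaw":1,"slide":[0,0,0],"turn":0},{"jaw":1,"slide":[0,0,0],"turn":0},{"jaw":1,"slide":[0,0,0],"turn":0}]' 60
python3 -m jog '[{"jaw":1,"slide":[0,0,0],"turn":0},{"jaw":1,"slide":[0,0,0],"turn":0},{"jaw":1,"slide":[0,0,0],"turn":0},{"jaw":1,"slide":[0,0,0],"turn":0},{"jaw":1,"slide":[0,0,0],"turn":0},{"jaw":1,"slide":[0,0,0],"turn":0},{"jaw":1,"slide":[0,0,0],"turn":0},{"jaw":1,"slide":[0,0,0],"turn":0}]' 100
```

```text
time_s: 3.48
position: [0.3494, -0.2965, 0.1312]
tool_rot: [-3.14, 0.0, -2.654]
wrist_force: [-0.5, 0.5, 5.7]
width: 0.177
time_s: 4.15
position: [0.3494, -0.2965, 0.1312]
tool_rot: [-3.14, 0.0, -2.653]
wrist_force: [-1.1, 0.6, 7.1]
width: 0.173
```

```bash
python3 -m jog '[{"jaw":1,"slide":[0,0,0.008],"turn":0},{"jaw":1,"slide":[0,0,0.02],"turn":0},{"jaw":1,"slide":[0,0,0.03],"turn":0},{"jaw":1,"slide":[0,0,0.03],"turn":0},{"jaw":1,"slide":[0,0,0.03],"turn":0},{"jaw":1,"slide":[0,0,0.03],"turn":0},{"jaw":1,"slide":[0,0,0.03],"turn":0},{"jaw":1,"slide":[0,0,0.025],"turn":0}]'
python3 -m jog '[{"jaw":1,"slide":[0.0318,0.0107,0],"turn":-0.0065},{"jaw":1,"slide":[0.0318,0.0107,0],"turn":-0.0065},{"jaw":1,"slide":[0.0318,0.0107,0],"turn":-0.0065},{"jaw":1,"slide":[0.0318,0.0107,0],"turn":-0.0065},{"jaw":1,"slide":[0.0318,0.0107,0],"turn":-0.0065},{"jaw":1,"slide":[0.0318,0.0107,0],"turn":-0.0065},{"jaw":1,"slide":[0.0318,0.0107,0],"turn":-0.0065},{"jaw":1,"slide":[0.0318,0.0107,0],"turn":-0.0065}]'
python3 -m jog '[{"jaw":1,"slide":[0.0318,0.0107,0],"turn":-0.0065},{"jaw":1,"slide":[0.0318,0.0107,0],"turn":-0.0065},{"jaw":1,"slide":[0.0318,0.0107,0],"turn":-0.0065},{"jaw":1,"slide":[0.0318,0.0107,0],"turn":-0.0065},{"jaw":1,"slide":[0,0,0],"turn":0},{"jaw":1,"slide":[0,0,-0.01],"turn":0},{"jaw":1,"slide":[0,0,-0.02],"turn":0},{"jaw":1,"slide":[0,0,-0.02],"turn":0}]'
python3 - <<'E'
from h import *
im,d=snap('side'); t,_=snap('top'); p=robot.observe(); print(p['position'],p['tool_rot'])
q=np.array(p['position']); 
S=[.6385,-.2004,.100]; T=q-[0,0,.111]
for n in('side','top'): print(n,'slot',proj(n,S),'tip',proj(n,T),'collar',proj(n,q-[0,0,.031]))
save('hov1.png',np.hstack([cv2.resize(im[200:310,300:400],(400,440),interpolation=cv2.INTER_CUBIC),cv2.resize(t[120:230,320:420],(400,440),interpolation=cv2.INTER_CUBIC)]))
E
```

```text
time_s: 4.82
position: [0.349, -0.2959, 0.2843]
tool_rot: [-3.141, 0.0, -2.653]
wrist_force: [-0.2, -0.5, -1.6]
width: 0.179
time_s: 5.48
position: [0.5407, -0.231, 0.2823]
tool_rot: [3.141, -0.001, -2.982]
wrist_force: [-0.7, -0.8, -1.6]
width: 0.175
time_s: 6.15
position: [0.6345, -0.2, 0.2446]
tool_rot: [-3.141, -0.0, 3.14]
wrist_force: [0.1, -0.1, -1.2]
width: 0.175
[ 0.63265766 -0.19933594  0.2415078 ] [ 3.13866097 -0.0065239   3.13936651]
side slot [[344.54620301 273.98287005]] tip [[342.5234197  262.59596447]] collar [[345.10394256 231.55767683]]
top slot [[362.52121202 155.17977564]] tip [[363.91540371 154.17393795]] collar [[368.64883281 145.51358496]]
```

View pics/hov1.png

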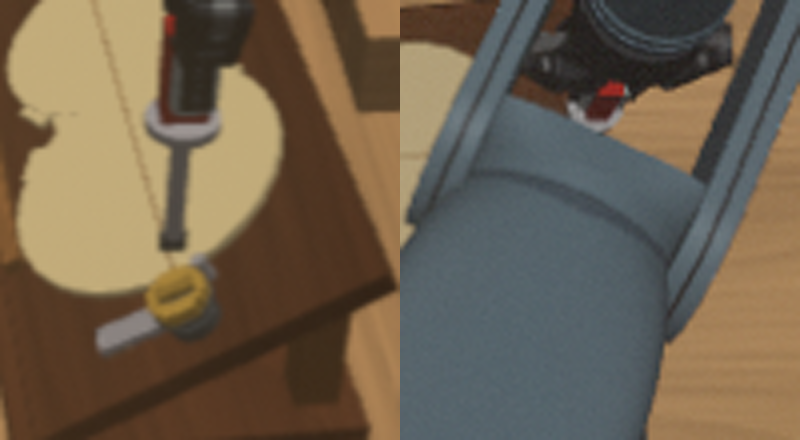

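The tip, at crop (173,245), hangs about 11 px above the slot at (178,291). The top camera is blocked by the arm. I'll compare key and head with the side depth alone.

```bash
cat > rel.py <<'E'
from h import *
def rel(u,v0,v1):
    z=np.load('side.npz'); d=z['d']; W=world('side',d)
    for v in range(v0,v1):
        r=W[v,u-4:u+5]; near=r[np.abs(r[:,1]-np.median(r[:,1]))<1]
        print(v,' '.join(f'({a[0]*1e3:.0f},{a[1]*1e3:.0f},{a[2]*1e3:.0f})' for a in r))
if __name__=='__main__':
    rel(343,244,263,)
    z=np.load('side.npz'); im,d=z['im'],z['d']; W=world('side',d); H=cv2.cvtColor(im,cv2.COLOR_RGB2HSV)
    br=(H[...,0]>18)&(H[...,0]<30)&(H[...,1]>130)&(H[...,2]>90)&(d>0)&(np.abs(W[...,0]-.637)<.04)&(np.abs(W[...,1]+.2)<.04)&(W[...,2]>.08)
    P=W[br]; print(len(P),P.mean(0),P.min(0),P.max(0)); 
    for i in range(3): print(robot.observe()['position'])
E
python3 rel.py
```

```text
244 (641,-100,93) (643,-97,91) (627,-199,179) (628,-202,182) (481,-983,857) (632,-204,183) (633,-205,184) (636,-201,181) (656,-110,101)
245 (641,-97,89) (643,-100,91) (627,-201,178) (628,-203,180) (630,-204,181) (632,-204,181) (634,-205,182) (636,-201,178) (657,-108,97)
246 (641,-101,89) (643,-103,90) (627,-201,176) (628,-202,177) (630,-204,179) (632,-203,178) (634,-203,178) (654,-111,97) (656,-113,99)
247 (640,-105,89) (643,-103,88) (627,-200,172) (629,-201,174) (630,-203,175) (632,-205,176) (634,-204,176) (654,-114,96) (657,-112,95)
248 (640,-109,90) (642,-109,90) (627,-203,172) (628,-204,173) (630,-204,173) (632,-204,174) (634,-203,172) (654,-117,96) (655,-119,99)
249 (640,-109,87) (641,-114,92) (627,-203,170) (629,-203,170) (631,-203,170) (632,-204,171) (635,-201,168) (653,-120,96) (655,-120,96)
250 (639,-116,90) (641,-115,90) (627,-201,166) (629,-204,168) (631,-204,168) (633,-203,168) (636,-199,163) (652,-124,97) (655,-125,98)
251 (639,-118,89) (642,-113,85) (627,-201,163) (629,-202,164) (631,-202,164) (633,-202,163) (635,-201,163) (652,-126,96) (654,-129,99)
252 (639,-118,87) (
[... 1009 characters left out ...]
(634,-205,145) (637,-199,140) (650,-147,92) (651,-149,93)
260 (625,-200,138) (627,-201,140) (629,-200,138) (631,-199,137) (633,-201,139) (635,-202,140) (637,-199,137) (649,-152,93) (651,-153,94)
261 (625,-202,137) (627,-203,139) (629,-200,136) (631,-201,137) (633,-199,134) (636,-198,133) (637,-200,135) (649,-153,92) (651,-154,92)
262 (625,-200,133) (628,-199,132) (629,-201,134) (631,-201,134) (633,-200,132) (635,-202,134) (637,-200,133) (648,-157,93) (650,-159,94)
157 [ 0.63666373 -0.20230433  0.10478804] [ 0.62192668 -0.21755758  0.09363748] [ 0.65039368 -0.18490737  0.1156185 ]
[ 0.63265766 -0.19933594  0.2415078 ]
[ 0.63265766 -0.19933594  0.2415078 ]
[ 0.63265766 -0.19933594  0.2415078 ]
```

```bash
python3 -m jog '[{"jaw":1,"slide":[0.004,-0.0033,0],"turn":0},{"jaw":1,"slide":[0,0,-0.007],"turn":0},{"jaw":1,"slide":[0,0,-0.007],"turn":0},{"jaw":1,"slide":[0,0,-0.006],"turn":0},{"jaw":1,"slide":[0,0,-0.002],"turn":0},{"jaw":1,"slide":[0,0,-0.002],"turn":0},{"jaw":1,"slide":[0,0,0],"turn":0},{"jaw":1,"slide":[0,0,0],"turn":0}]'
python3 -m jog '[{"jaw":1,"slide":[0,0,-0.002],"turn":0},{"jaw":1,"slide":[0,0,-0.002],"turn":0},{"jaw":1,"slide":[0,0,0],"turn":0},{"jaw":1,"slide":[0,0,0],"turn":0},{"jaw":1,"slide":[0,0,0],"turn":0},{"jaw":1,"slide":[0,0,0],"turn":0},{"jaw":1,"slide":[0,0,0],"turn":0},{"jaw":1,"slide":[0,0,0],"turn":0}]'
python3 - <<'E'
from h import *
im,d=snap('side')
save('in1.png',cv2.resize(im[230:305,300:400],(800,600),interpolation=cv2.INTER_CUBIC))
E
```

```text
time_s: 6.92
position: [0.6383, -0.2021, 0.2272]
tool_rot: [-3.142, 0.0, 3.14]
wrist_force: [0.7, 0.0, -1.5]
width: 0.175
time_s: 7.58
position: [0.6383, -0.2022, 0.2242]
tool_rot: [-3.142, 0.0, 3.14]
wrist_force: [0.6, -0.5, -1.5]
width: 0.173
```

View pics/in1.png

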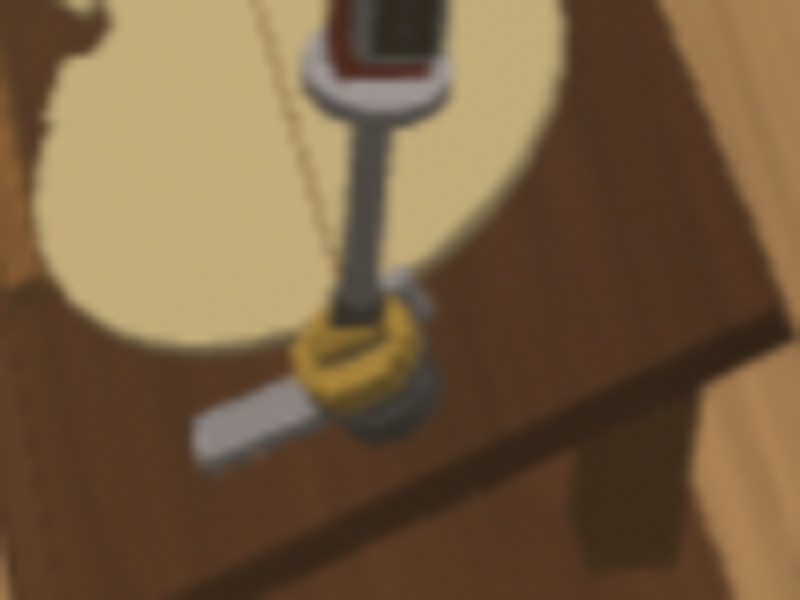

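The blade end, at crop (356,322), is straight above the slot centre at (355,345), and the gap agrees with the remaining height. Going down.

```bash
python3 -m jog '[{"jaw":1,"slide":[0,0,-0.002],"turn":0},{"jaw":1,"slide":[0,0,-0.002],"turn":0},{"jaw":1,"slide":[0,0,-0.002],"turn":0},{"jaw":1,"slide":[0,0,0],"turn":0},{"jaw":1,"slide":[0,0,0],"turn":0},{"jaw":1,"slide":[0,0,0],"turn":0},{"jaw":1,"slide":[0,0,0],"turn":0},{"jaw":1,"slide":[0,0,0],"turn":0}]'
python3 -m jog '[{"jaw":1,"slide":[0,0,-0.0013],"turn":0},{"jaw":1,"slide":[0,0,-0.0013],"turn":0},{"jaw":1,"slide":[0,0,-0.0013],"turn":0},{"jaw":1,"slide":[0,0,0],"turn":0},{"jaw":1,"slide":[0,0,0],"turn":0},{"jaw":1,"slide":[0,0,0],"turn":0},{"jaw":1,"slide":[0,0,0],"turn":0},{"jaw":1,"slide":[0,0,0],"turn":0}]'
```

```text
time_s: 8.3
position: [0.6383, -0.2022, 0.2197]
tool_rot: [-3.142, 0.0, 3.14]
wrist_force: [0.5, -0.2, -2.2]
width: 0.174
time_s: 8.97
position: [0.6383, -0.2022, 0.2167]
tool_rot: [-3.142, 0.0, 3.14]
wrist_force: [-0.3, -0.0, -1.2]
width: 0.177
```

```bash
python3 -m jog '[{"jaw":1,"slide":[0,0,-0.0013],"turn":0},{"jaw":1,"slide":[0,0,-0.0013],"turn":0},{"jaw":1,"slide":[0,0,0],"turn":0},{"jaw":1,"slide":[0,0,0],"turn":0},{"jaw":1,"slide":[0,0,0],"turn":0},{"jaw":1,"slide":[0,0,0],"turn":0},{"jaw":1,"slide":[0,0,0],"turn":0},{"jaw":1,"slide":[0,0,0],"turn":0}]'
python3 -m jog '[{"jaw":1,"slide":[0,0,-0.0013],"turn":0},{"jaw":1,"slide":[0,0,0],"turn":0},{"jaw":1,"slide":[0,0,0],"turn":0},{"jaw":1,"slide":[0,0,0],"turn":0},{"jaw":1,"slide":[0,0,0],"turn":0},{"jaw":1,"slide":[0,0,0],"turn":0},{"jaw":1,"slide":[0,0,0],"turn":0},{"jaw":1,"slide":[0,0,0],"turn":0}]'
```

```text
time_s: 9.63
position: [0.6383, -0.2022, 0.2147]
tool_rot: [-3.142, 0.0, 3.14]
wrist_force: [-0.8, -0.5, -1.2]
width: 0.17
time_s: 10.3
position: [0.6383, -0.2022, 0.2138]
tool_rot: [-3.142, 0.0, 3.14]
wrist_force: [0.6, 0.6, -1.4]
width: 0.175
```

The tip is about 7 mm below the top of the head with no contact, so it is in the slot. Starting to turn.

```bash
python3 -m jog '[{"jaw":1,"slide":[0,0,-0.0007],"turn":-0.0139},{"jaw":1,"slide":[0,0,0],"turn":-0.0139},{"jaw":1,"slide":[0,0,-0.0007],"turn":-0.0139},{"jaw":1,"slide":[0,0,0],"turn":-0.0139},{"jaw":1,"slide":[0,0,0],"turn":-0.0139},{"jaw":1,"slide":[0,0,0],"turn":-0.0139},{"jaw":1,"slide":[0,0,0],"turn":0},{"jaw":1,"slide":[0,0,0],"turn":0}]'
python3 - <<'E'
from h import *
s=robot.observe(); print(s['position'],s['tool_rot'],s['wrist_force'],s['moment'])
E
python3 -m jog '[{"jaw":1,"slide":[0,0,-0.0007],"turn":-0.0139},{"jaw":1,"slide":[0,0,0],"turn":-0.0139},{"jaw":1,"slide":[0,0,-0.0007],"turn":-0.0139},{"jaw":1,"slide":[0,0,0],"turn":-0.0139},{"jaw":1,"slide":[0,0,0],"turn":-0.0139},{"jaw":1,"slide":[0,0,0],"turn":-0.0139},{"jaw":1,"slide":[0,0,0],"turn":0},{"jaw":1,"slide":[0,0,0],"turn":0}]'
python3 - <<'E'
from h import *
s=robot.observe(); print(s['position'],s['tool_rot'],s['wrist_force'],s['moment'])
im,d=snap('side')
save('turn1.png',cv2.resize(im[230:305,300:400],(600,450),interpolation=cv2.INTER_CUBIC))
E
```

```text
time_s: 10.97
position: [0.6382, -0.202, 0.2129]
tool_rot: [3.141, -0.0, 2.618]
wrist_force: [-1.8, 0.7, 0.8]
width: 0.174
[ 0.63821509 -0.2020237   0.21287028] [ 3.14144836e+00 -1.07192538e-04  2.61833839e+00] [-1.83032728  0.66555856  0.752383  ] [0.18324216 0.15418328 0.01643413]
time_s: 11.63
position: [0.6378, -0.2025, 0.2135]
tool_rot: [-3.141, 0.001, 2.094]
wrist_force: [-4.5, 1.0, 7.7]
width: 0.174
[ 0.63778227 -0.20250155  0.21350515] [-3.14108271e+00  1.11241274e-03  2.09426141e+00] [-4.49174374  1.02850057  7.6701337 ] [0.1563101  1.09429958 0.10222066]
```

View pics/turn1.png

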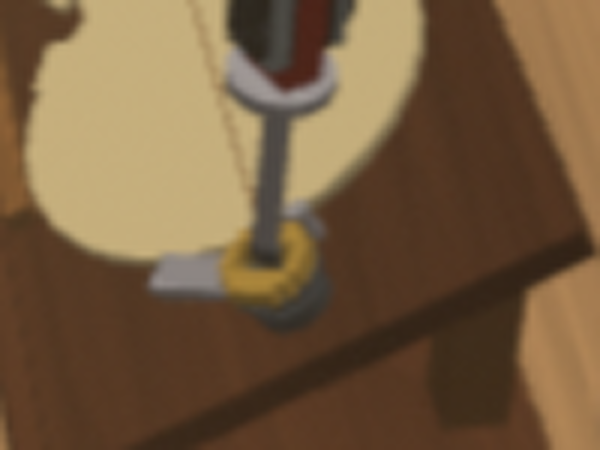

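The finger has swung with the key and the blade is in the slot. Continuing.

```bash
python3 -m jog '[{"jaw":1,"slide":[0,0,0],"turn":-0.0139},{"jaw":1,"slide":[0,0,0],"turn":-0.0139},{"jaw":1,"slide":[0,0,0],"turn":-0.0139},{"jaw":1,"slide":[0,0,0],"turn":-0.0139},{"jaw":1,"slide":[0,0,0],"turn":-0.0139},{"jaw":1,"slide":[0,0,0],"turn":-0.0139},{"jaw":1,"slide":[0,0,0],"turn":0},{"jaw":1,"slide":[0,0,0],"turn":0}]'
python3 - <<'E'
from h import *
s=robot.observe(); print(s['position'],s['tool_rot'],s['wrist_force'],s['moment'])
E
python3 -m jog '[{"jaw":1,"slide":[0,0,0],"turn":-0.0083},{"jaw":1,"slide":[0,0,0],"turn":-0.0083},{"jaw":1,"slide":[0,0,0],"turn":-0.0083},{"jaw":1,"slide":[0,0,0],"turn":0},{"jaw":1,"slide":[0,0,0],"turn":0},{"jaw":1,"slide":[0,0,0],"turn":0},{"jaw":1,"slide":[0,0,0],"turn":0},{"jaw":1,"slide":[0,0,0],"turn":0}]'
python3 - <<'E'
from h import *
s=robot.observe(); print(s['position'],s['tool_rot'],s['wrist_force'],s['moment'])
im,d=snap('side')
save('turn2.png',cv2.resize(im[230:305,300:400],(600,450),interpolation=cv2.INTER_CUBIC))
E
```

```text
time_s: 12.35
position: [0.6361, -0.2028, 0.2144]
tool_rot: [-3.138, 0.002, 1.57]
wrist_force: [-10.3, 0.8, 15.0]
width: 0.173
[ 0.63610181 -0.20279354  0.21436696] [-3.13849323e+00  1.82017307e-03  1.56993973e+00] [-10.26671464   0.84348961  14.9729112 ] [0.11789751 2.65189188 0.08872921]
time_s: 13.02
position: [0.6358, -0.2027, 0.2145]
tool_rot: [-3.138, 0.002, 1.414]
wrist_force: [-10.3, 0.7, 15.4]
width: 0.18
[ 0.63577172 -0.20266996  0.21448258] [-3.13812800e+00  2.15424324e-03  1.41399754e+00] [-10.25619479   0.71512926  15.38584593] [0.23125952 2.94857116 0.10294595]
```

View pics/turn2.png

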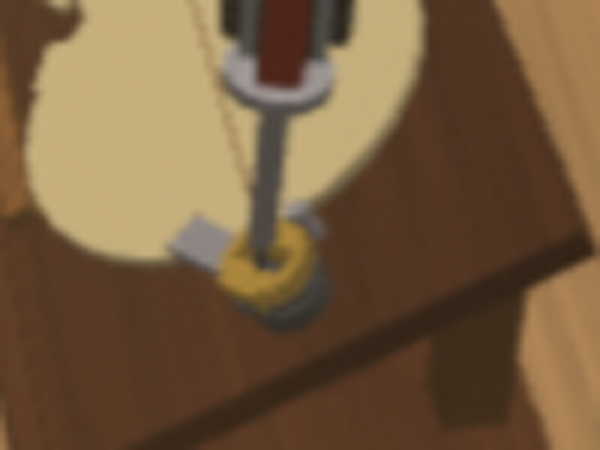

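The finger lags at roughly 60–70°. The blade presses on the uphill wall (fx −10 N, fz +15 N). I'll shift downhill so that it seats deeper, then turn on.

```bash
cat > ang.py <<'E'
from h import *
import sys
from m2 import frame
def finger(s,show=True):
    z=np.load('side.npz'); im,d=z['im'],z['d']; W=world('side',d); H=cv2.cvtColor(im,cv2.COLOR_RGB2HSV)
    F=frame(np.deg2rad(3.64)); h=np.array([.6352,-.2020,.1080]) if s<0 else np.array([.6131,.1400,.1075])
    L=(W-h)@F; r=np.linalg.norm(L[...,:2],axis=-1)
    m=(H[...,1]<70)&(H[...,2]>85)&(r>.02)&(r<.055)&(L[...,2]<-.005)&(L[...,2]>-.024)&(d>0)
    q=L[m][:,:2]; q=q[q[:,1]*s<.012]
    a=np.rad2deg(np.arctan2(-q[:,1]*s,q[:,0]*s)); print('finger',len(q),'theta mean',a.mean().round(1),'median',np.median(a).round(1),'spread',a.std().round(1))
if __name__=='__main__': finger(int(sys.argv[1]))
E
sed -i 's/^A=\[\]/if __name__!="__main__": raise_=1\nA=[]/' m2.py
python3 - <<'E'
s=open('m2.py').read().split('if __name__')[0]; open('m2.py','w').write(s)
E
python3 ang.py -1
python3 -m jog '[{"jaw":1,"slide":[-0.002,0,0],"turn":0},{"jaw":1,"slide":[-0.002,0,0],"turn":0},{"jaw":1,"slide":[0,0,0],"turn":0},{"jaw":1,"slide":[0,0,0],"turn":0},{"jaw":1,"slide":[0,0,0],"turn":-0.0139},{"jaw":1,"slide":[0,0,0],"turn":-0.0139},{"jaw":1,"slide":[0,0,0],"turn":0},{"jaw":1,"slide":[0,0,0],"turn":0}]'
python3 - <<'E'
from h import *
s=robot.observe(); print(s['position'],s['tool_rot'],s['wrist_force'],s['moment'])
snap('side')
E
python3 ang.py -1
```

```text
finger 83 theta mean 70.5 median 56.6 spread 31.2
time_s: 13.73
position: [0.6338, -0.2024, 0.2145]
tool_rot: [-3.141, 0.002, 1.239]
wrist_force: [-8.4, 0.3, 14.4]
width: 0.175
[ 0.63375595 -0.20242596  0.2145238 ] [-3.14055456e+00  1.71516172e-03  1.23889735e+00] [-8.35447336  0.28851491 14.37980029] [ 0.39825626  2.24433539 -0.02380615]
finger 81 theta mean 70.1 median 57.7 spread 29.6
```

The finger stays at about 57° while the key is at about 110°, so the blade has cammed out. I'll lift, turn back to the slot's present direction and look again.

```bash
python3 -m jog '[{"jaw":1,"slide":[0,0,0.008],"turn":0},{"jaw":1,"slide":[0,0,0.012],"turn":0},{"jaw":1,"slide":[0,0,0.002],"turn":0.0181},{"jaw":1,"slide":[0,0,0],"turn":0.0181},{"jaw":1,"slide":[0,0,0],"turn":0.0181},{"jaw":1,"slide":[0,0,0],"turn":0.0181},{"jaw":1,"slide":[0,0,0],"turn":0.0181},{"jaw":1,"slide":[0,0,0],"turn":0.0181}]'
python3 -m jog '[{"jaw":1,"slide":[0,0,0],"turn":0.0181},{"jaw":1,"slide":[0,0,0],"turn":0.0181},{"jaw":1,"slide":[0,0,0],"turn":0},{"jaw":1,"slide":[0,0,0],"turn":0},{"jaw":1,"slide":[0,0,0],"turn":0},{"jaw":1,"slide":[0,0,0],"turn":0},{"jaw":1,"slide":[0,0,0],"turn":0},{"jaw":1,"slide":[0,0,0],"turn":0}]'
cat > look.py <<'E'
from h import *
import sys
from m2 import frame
from ang import finger
s=int(sys.argv[1]); fn=sys.argv[2]
im,d=snap('side'); finger(s)
p=np.array(robot.observe()['position']); T=p-[0,0,.111]; W=world('side',d)
H=cv2.cvtColor(im,cv2.COLOR_RGB2HSV); F=frame(np.deg2rad(3.64))
o=np.array([.637,-.2015,.1]) if s<0 else np.array([.6155,.140,.1])
near=(np.linalg.norm(W[...,:2]-o[:2],axis=-1)<.03)&(d>0)
# shaft: grey pixels above the head
sh=near&(W[...,2]>T[2]+.016)&(W[...,2]<T[2]+.07)&(np.linalg.norm(W[...,:2]-T[:2],axis=-1)<.012)
P=W[sh]; print('TCP',p.round(4),'tip',T.round(4),'shaft',len(P),'x',((P[:,0].min()+P[:,0].max())/2).round(4),'xmean by z',[(round(a,3),P[(P[:,2]>a)&(P[:,2]<a+.012)][:,0].mean().round(4),P[(P[:,2]>a)&(P[:,2]<a+.012)][:,1].mean().round(4)) for a in np.arange(T[2]+.016,T[2]+.06,.012)])
br=near&(H[...,0]>18)&(H[...,0]<30)&(H[...,1]>130)&(H[...,2]>90)&(W[...,2]>.08)
B=W[br]; print('brass',len(B),B.mean(0).round(4))
u,v=proj('side',o)[0]; u=int(u);v=int(v)
save(fn,cv2.resize(im[v-50:v+25,u-50:u+50],(800,600),interpolation=cv2.INTER_CUBIC)); print('crop origin',u-50,v-50,'x8; slot floor guess',o)
print('proj tip',proj('side',T),'head top centre guess',proj('side',o+.008*F[:,2]), 'slot floor',proj('side',o))
E
python3 look.py -1 look2.png
```

```text
time_s: 14.45
position: [0.6358, -0.2023, 0.2285]
tool_rot: [3.141, 0.001, 1.926]
wrist_force: [-0.3, 0.4, -1.4]
width: 0.174
time_s: 15.12
position: [0.6353, -0.2022, 0.2281]
tool_rot: [3.142, 0.0, 2.145]
wrist_force: [0.5, -0.6, -2.1]
width: 0.173
finger 81 theta mean 69.3 median 57.9 spread 28.7
TCP [ 0.6353 -0.2022  0.2281] tip [ 0.6353 -0.2022  0.1171] shaft 98 x 0.6331 xmean by z [(np.float64(0.133), np.float64(0.6323), np.float64(-0.2034)), (np.float64(0.145), np.float64(0.6326), np.float64(-0.2027)), (np.float64(0.157), np.float64(0.6328), np.float64(-0.2035)), (np.float64(0.169), np.float64(0.6324), np.float64(-0.2033))]
brass 147 [ 0.6368 -0.2049  0.1047]
crop origin 293 224 x8; slot floor guess [ 0.637  -0.2015  0.1   ]
proj tip [[343.60295231 268.4495771 ]] head top centre guess [[342.14595269 272.04742294]] slot floor [[343.88453388 274.38651597]]
```

View pics/look2.png

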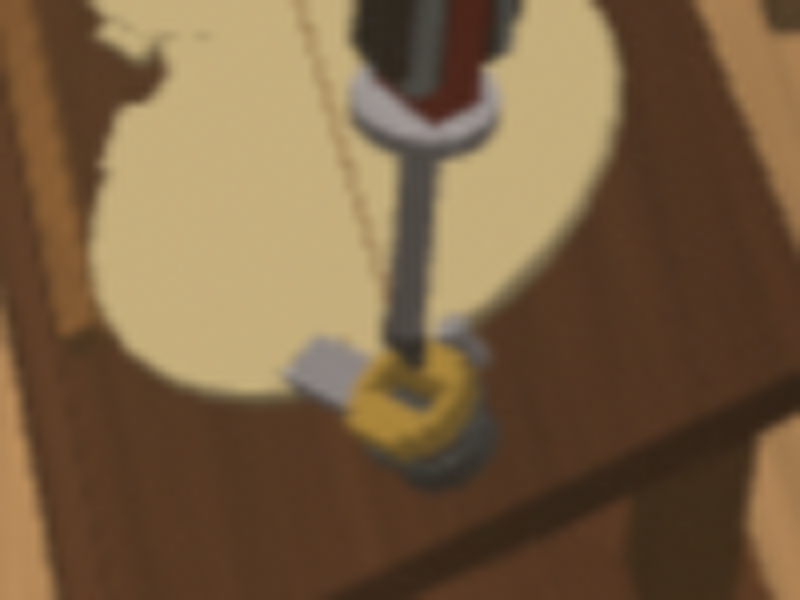

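The blade end at (405,362) hangs above the slot, whose floor shows as grey at about (425,400). The key sits several mm too far downhill. I'll fit silhouettes of the head and shaft to get the offset reliably.

```bash
cat > fit.py <<'E'
from h import *
from scipy.optimize import minimize
from m2 import frame
F=frame(np.deg2rad(3.64)); U=np.linspace(0,2*np.pi,60)
def hull(n,x,y,ht,z=.1067):
    ring=np.c_[np.cos(U),np.sin(U),0*U]*.017
    P=np.vstack([ring,ring-[0,0,ht]])@F.T+[x,y,z]
    return cv2.convexHull(proj(n,P).astype(np.float32))
def fit(n,im,o):
    H=cv2.cvtColor(im,cv2.COLOR_RGB2HSV)
    br=((H[...,0]>16)&(H[...,0]<32)&(H[...,1]>120)&(H[...,2]>80)).astype(np.uint8)
    u,v=proj(n,[*o,.105])[0].astype(int); B=np.zeros_like(br); B[v-13:v+14,u-13:u+14]=br[v-13:v+14,u-13:u+14]
    k,lab,st,_=cv2.connectedComponentsWithStats(B); B=(lab==1+np.argmax(st[1:,4])).astype(np.uint8)
    c=max(cv2.findContours(B,0,2)[0],key=cv2.contourArea); M=np.zeros_like(B); cv2.drawContours(M,[cv2.convexHull(c)],-1,1,-1)
    M=cv2.resize(M[v-20:v+20,u-20:u+20],None,fx=8,fy=8,interpolation=cv2.INTER_LINEAR)
    def cost(p):
        h=(hull(n,p[0]/1e3,p[1]/1e3,abs(p[2])/1e3)-[u-20,v-20]+.5)*8-.5
        R=np.zeros_like(M); cv2.fillPoly(R,[np.round(h).astype(np.int32)],1); return 1-(R&M).sum()/(R|M).sum()
    r=min((minimize(cost,[o[0]*1e3+dx,o[1]*1e3,h0],method='Nelder-Mead',options=dict(initial_simplex=[[o[0]*1e3+dx+a,o[1]*1e3+b,h0+c] for a,b,c in((0,0,0),(3,0,0),(0,3,0),(0,0,3))])) for dx in(-3,2) for h0 in(4,9)),key=lambda r:r.fun)
    print(n,'head top centre',r.x.round(1),'1-IoU',round(r.fun,3),'slot floor xy',(r.x[:2]+8*np.array([.499,.032])).round(1))
def key(im,d,p,off=0):
    # shaft sides: dark-grey columns between collar and head
    W=world('side',d); T=np.array(p)-[0,0,.111]
    for dz in(.025,.04,.055):
        q=T+[0,0,dz]; u,v=proj('side',q)[0]; row=W[int(round(v)),int(u)-8:int(u)+9]
        m=np.abs(row[:,1]-q[1])<.015; us=np.arange(int(u)-8,int(u)+9)[m]
        print('shaft dz',dz,'pred u',u.round(2),'obs',us.min(),us.max(),(us.min()+us.max())/2)
if __name__=='__main__':
    import sys
    if not __import__('os').path.exists('side0.npz'): print('no side0')
    i1=cv2.cvtColor(cv2.imread('pics/side1.png'),4);t1=cv2.cvtColor(cv2.imread('pics/top1.png'),4)
    for n,i in(('side',i1),('top',t1)):
        fit(n,i,[.6365,-.202]); fit(n,i,[.6145,.141])
    z=np.load('side.npz'); key(z['im'],z['d'],robot.observe()['position'])
    fit('side',z['im'],[.6365,-.202])
E
python3 fit.py
```

```text
no side0
side head top centre [ 635.1 -202.4    4.7] 1-IoU 0.061 slot floor xy [ 639.1 -202.1]
side head top centre [612.4 142.1   6.8] 1-IoU 0.071 slot floor xy [616.4 142.4]
top head top centre [ 637.1 -199.9   -0.8] 1-IoU 0.091 slot floor xy [ 641.1 -199.6]
top head top centre [613.8 142.9   5.4] 1-IoU 0.082 slot floor xy [617.8 143.1]
shaft dz 0.025 pred u 344.39 obs 341 345 343.0
shaft dz 0.04 pred u 344.88 obs 342 346 344.0
shaft dz 0.055 pred u 345.37 obs 342 346 344.0
side head top centre [ 635.7 -204.2    3.8] 1-IoU 0.078 slot floor xy [ 639.7 -204. ]
```

```bash
python3 -m jog '[{"jaw":1,"slide":[0.0047,0,0],"turn":0},{"jaw":1,"slide":[0,0,-0.004],"turn":0},{"jaw":1,"slide":[0,0,-0.004],"turn":0},{"jaw":1,"slide":[0,0,-0.004],"turn":0},{"jaw":1,"slide":[0,0,-0.002],"turn":0},{"jaw":1,"slide":[0,0,-0.002],"turn":0},{"jaw":1,"slide":[0,0,0],"turn":0},{"jaw":1,"slide":[0,0,0],"turn":0}]'
python3 -m jog '[{"jaw":1,"slide":[0,0,-0.0013],"turn":0},{"jaw":1,"slide":[0,0,-0.0013],"turn":0},{"jaw":1,"slide":[0,0,0],"turn":0},{"jaw":1,"slide":[0,0,0],"turn":0},{"jaw":1,"slide":[0,0,0],"turn":0},{"jaw":1,"slide":[0,0,0],"turn":0},{"jaw":1,"slide":[0,0,0],"turn":0},{"jaw":1,"slide":[0,0,0],"turn":0}]'
```

```text
time_s: 15.83
position: [0.6385, -0.2022, 0.2159]
tool_rot: [-3.141, -0.0, 2.146]
wrist_force: [-1.0, 0.4, -1.4]
width: 0.172
time_s: 16.5
position: [0.6387, -0.2023, 0.2142]
tool_rot: [-3.141, 0.0, 2.146]
wrist_force: [-1.9, -1.5, -1.5]
width: 0.17
```

```bash
python3 -m jog '[{"jaw":1,"slide":[0,0,-0.0013],"turn":0},{"jaw":1,"slide":[0,0,-0.0013],"turn":0},{"jaw":1,"slide":[0,0,0],"turn":0},{"jaw":1,"slide":[0,0,0],"turn":0},{"jaw":1,"slide":[0,0,0],"turn":0},{"jaw":1,"slide":[0,0,0],"turn":0},{"jaw":1,"slide":[0,0,0],"turn":0},{"jaw":1,"slide":[0,0,0],"turn":0}]'
python3 -m jog '[{"jaw":1,"slide":[0,0,-0.0013],"turn":0},{"jaw":1,"slide":[0,0,-0.0013],"turn":0},{"jaw":1,"slide":[0,0,0],"turn":0},{"jaw":1,"slide":[0,0,0],"turn":0},{"jaw":1,"slide":[0,0,0],"turn":0},{"jaw":1,"slide":[0,0,0],"turn":0},{"jaw":1,"slide":[0,0,0],"turn":0},{"jaw":1,"slide":[0,0,0],"turn":0}]'
```

```text
time_s: 17.17
position: [0.6387, -0.2022, 0.2122]
tool_rot: [-3.141, -0.0, 2.146]
wrist_force: [-1.8, -1.6, -0.3]
width: 0.175
time_s: 17.83
position: [0.6389, -0.2023, 0.2116]
tool_rot: [3.141, 0.001, 2.146]
wrist_force: [-3.2, -1.2, 5.7]
width: 0.172
```

Seated on the floor at TCP z 0.2116. Turning.

```bash
python3 -m jog '[{"jaw":1,"slide":[0,0,0],"turn":-0.0139},{"jaw":1,"slide":[0,0,-0.0005],"turn":-0.0139},{"jaw":1,"slide":[0,0,0],"turn":-0.0139},{"jaw":1,"slide":[0,0,-0.0005],"turn":-0.0139},{"jaw":1,"slide":[0,0,0],"turn":0},{"jaw":1,"slide":[0,0,0],"turn":0},{"jaw":1,"slide":[0,0,0],"turn":0},{"jaw":1,"slide":[0,0,0],"turn":0}]'
python3 - <<'E'
from h import *
snap('side'); s=robot.observe(); print(s['moment'])
from ang import finger
finger(-1)
E
python3 -m jog '[{"jaw":1,"slide":[0,0,0],"turn":-0.0139},{"jaw":1,"slide":[0,0,0],"turn":-0.0139},{"jaw":1,"slide":[0,0,0],"turn":-0.0139},{"jaw":1,"slide":[0,0,0],"turn":0},{"jaw":1,"slide":[0,0,0],"turn":0},{"jaw":1,"slide":[0,0,0],"turn":0},{"jaw":1,"slide":[0,0,0],"turn":0},{"jaw":1,"slide":[0,0,0],"turn":0}]'
python3 - <<'E'
from h import *
im,_=snap('side'); s=robot.observe(); print(s['moment'])
from ang import finger
finger(-1)
save('turn3.png',cv2.resize(im[230:305,300:400],(600,450),interpolation=cv2.INTER_CUBIC))
E
```

```text
time_s: 18.5
position: [0.6382, -0.2027, 0.2113]
tool_rot: [-3.141, 0.001, 1.797]
wrist_force: [-5.9, -2.1, 8.3]
width: 0.174
[-0.38061009  1.52627346  0.11861045]
finger 76 theta mean 78.4 median 68.3 spread 25.7
time_s: 19.22
position: [0.6379, -0.2027, 0.2115]
tool_rot: [-3.141, 0.002, 1.535]
wrist_force: [-7.1, -2.0, 10.3]
width: 0.172
[-0.36967236  1.90523981  0.18435445]
finger 71 theta mean 90.7 median 82.1 spread 20.6
```

View pics/turn3.png

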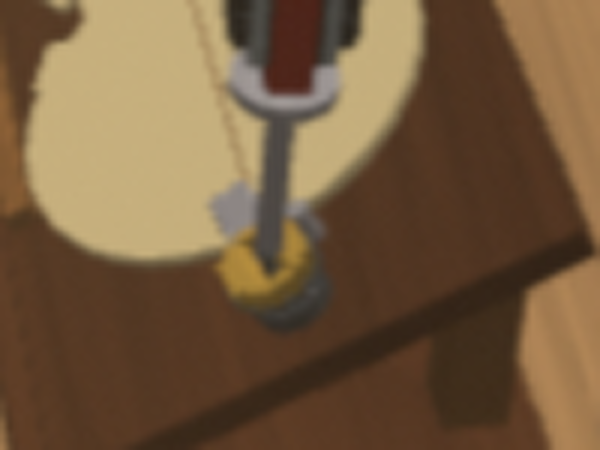

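The finger is now over the plate edge near (235,205) and follows the key. Pressing on to the stop.

```bash
python3 -m jog '[{"jaw":1,"slide":[0,0,0],"turn":-0.0111},{"jaw":1,"slide":[0,0,0],"turn":-0.0111},{"jaw":1,"slide":[0,0,0],"turn":0},{"jaw":1,"slide":[0,0,0],"turn":0},{"jaw":1,"slide":[0,0,0],"turn":0},{"jaw":1,"slide":[0,0,0],"turn":0},{"jaw":1,"slide":[0,0,0],"turn":0},{"jaw":1,"slide":[0,0,0],"turn":0}]'
cat > st.py <<'E'
from h import *
import sys
snap('side'); s=robot.observe(); print('moment',s['moment'].round(3) if hasattr(s['moment'],'round') else s['moment'])
from ang import finger
finger(int(sys.argv[1]))
E
python3 st.py -1
python3 -m jog '[{"jaw":1,"slide":[0,0,0],"turn":-0.0111},{"jaw":1,"slide":[0,0,0],"turn":-0.0111},{"jaw":1,"slide":[0,0,0],"turn":0},{"jaw":1,"slide":[0,0,0],"turn":0},{"jaw":1,"slide":[0,0,0],"turn":0},{"jaw":1,"slide":[0,0,0],"turn":0},{"jaw":1,"slide":[0,0,0],"turn":0},{"jaw":1,"slide":[0,0,0],"turn":0}]'
python3 st.py -1
```

```text
time_s: 19.93
position: [0.6377, -0.2027, 0.2115]
tool_rot: [-3.141, 0.002, 1.395]
wrist_force: [-7.5, -2.1, 10.6]
width: 0.175
moment [-0.382  1.985  0.126]
finger 53 theta mean 96.6 median 87.5 spread 19.3
time_s: 20.65
position: [0.6371, -0.2026, 0.2118]
tool_rot: [-3.14, 0.002, 1.256]
wrist_force: [-9.1, -1.0, 12.3]
width: 0.171
moment [-0.326  2.493  0.096]
finger 49 theta mean 98.2 median 88.1 spread 18.4
```

```bash
python3 -m jog '[{"jaw":1,"slide":[0,0,-0.0013],"turn":0},{"jaw":1,"slide":[0,0,0],"turn":-0.0083},{"jaw":1,"slide":[0,0,0],"turn":-0.0083},{"jaw":1,"slide":[0,0,0],"turn":0},{"jaw":1,"slide":[0,0,0],"turn":0},{"jaw":1,"slide":[0,0,0],"turn":0},{"jaw":1,"slide":[0,0,0],"turn":0},{"jaw":1,"slide":[0,0,0],"turn":0}]'
python3 st.py -1
python3 - <<'E'
from h import *
im=np.load('side.npz')['im']
save('turn4.png',cv2.resize(im[240:300,310:390],(800,600),interpolation=cv2.INTER_CUBIC))
E
```

```text
time_s: 21.37
position: [0.6366, -0.2017, 0.2126]
tool_rot: [-3.14, 0.001, 1.152]
wrist_force: [-13.7, 2.5, 22.3]
width: 0.175
moment [0.496 3.612 0.014]
finger 44 theta mean 98.3 median 88.1 spread 18.8
```

View pics/turn4.png

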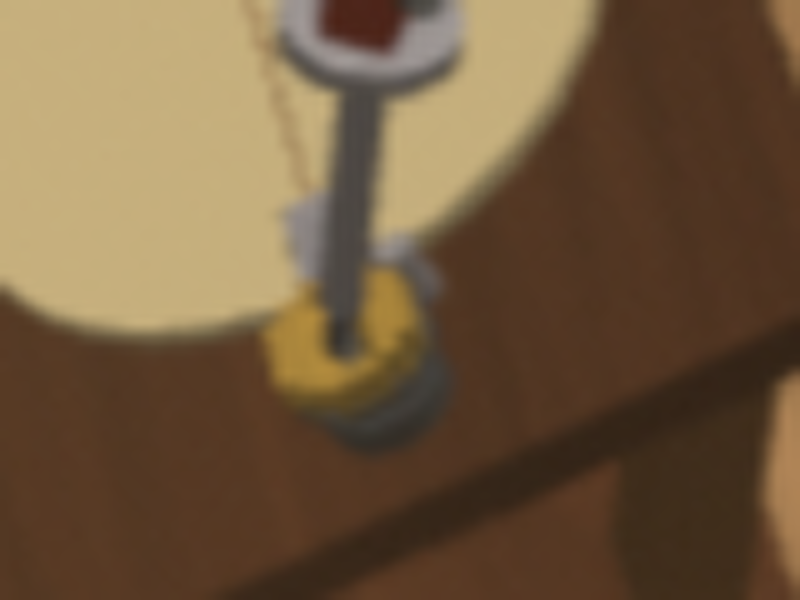

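The finger stopped at about 88° while the key turned on 12° and began to ride up, so it is against its pin. Lifting, then across to the left clamp, with a check from the unobstructed view.

```bash
python3 -m jog '[{"jaw":1,"slide":[0,0,0.004],"turn":0},{"jaw":1,"slide":[0,0,0.008],"turn":0},{"jaw":1,"slide":[0,0,0.012],"turn":0},{"jaw":1,"slide":[0,0,0.02],"turn":0},{"jaw":1,"slide":[0,0,0.02],"turn":0},{"jaw":1,"slide":[0,0,0.02],"turn":0},{"jaw":1,"slide":[0,0,0],"turn":0},{"jaw":1,"slide":[0,0,0],"turn":0}]'
python3 -m jog '[{"jaw":1,"slide":[-0.0018,0.0288,0],"turn":0.0168},{"jaw":1,"slide":[-0.0018,0.0288,0],"turn":0.0168},{"jaw":1,"slide":[-0.0018,0.0288,0],"turn":0.0168},{"jaw":1,"slide":[-0.0018,0.0288,0],"turn":0.0168},{"jaw":1,"slide":[-0.0018,0.0288,0],"turn":0.0168},{"jaw":1,"slide":[-0.0018,0.0288,0],"turn":0.0168},{"jaw":1,"slide":[-0.0018,0.0288,0],"turn":0.0168},{"jaw":1,"slide":[-0.0018,0.0288,0],"turn":0.0168}]'
python3 -m jog '[{"jaw":1,"slide":[-0.0018,0.0288,0],"turn":0.0168},{"jaw":1,"slide":[-0.0018,0.0288,0],"turn":0.0168},{"jaw":1,"slide":[-0.0018,0.0288,0],"turn":0.0168},{"jaw":1,"slide":[-0.0018,0.0288,0],"turn":0.0168},{"jaw":1,"slide":[-0.0018,0.0288,0],"turn":0.0168},{"jaw":1,"slide":[-0.0018,0.0288,0],"turn":0.0168},{"jaw":1,"slide":[-0.0018,0.0288,0],"turn":0.0168},{"jaw":1,"slide":[-0.0018,0.0288,0],"turn":0.0168}]'
python3 - <<'E'
from h import *
from ang import finger
from fit import fit,key
im,d=snap('side'); finger(-1); finger(1)
z=np.load('side.npz'); p=robot.observe()['position']; print(p); key(im,d,p); fit('side',im,[.6145,.141])
t,_=snap('top'); save('mid.png',np.hstack([cv2.resize(t[130:190,335:395],(400,400),interpolation=cv2.INTER_CUBIC),cv2.resize(im[250:300,320:370],(400,400),interpolation=cv2.INTER_CUBIC)]))
E
```

```text
time_s: 22.08
position: [0.6398, -0.2021, 0.2727]
tool_rot: [3.138, -0.001, 1.152]
wrist_force: [0.1, 0.1, -2.2]
width: 0.166
time_s: 22.75
position: [0.6275, -0.0279, 0.2699]
tool_rot: [-3.141, -0.002, 2.001]
wrist_force: [0.6, 0.2, -1.6]
width: 0.175
time_s: 23.42
position: [0.6166, 0.1448, 0.2699]
tool_rot: [3.142, -0.002, 2.846]
wrist_force: [0.2, 0.4, -1.7]
width: 0.174
finger 73 theta mean 96.5 median 94.4 spread 14.4
finger 60 theta mean 33.9 median 21.9 spread 39.0
[0.61593645 0.1491302  0.26996838]
shaft dz 0.025 pred u 317.85 obs 316 318 317.0
shaft dz 0.04 pred u 318.07 obs 316 319 317.5
shaft dz 0.055 pred u 318.29 obs 316 319 317.5
side head top centre [612.  141.8   6.7] 1-IoU 0.073 slot floor xy [616. 142.]
```

View pics/mid.png

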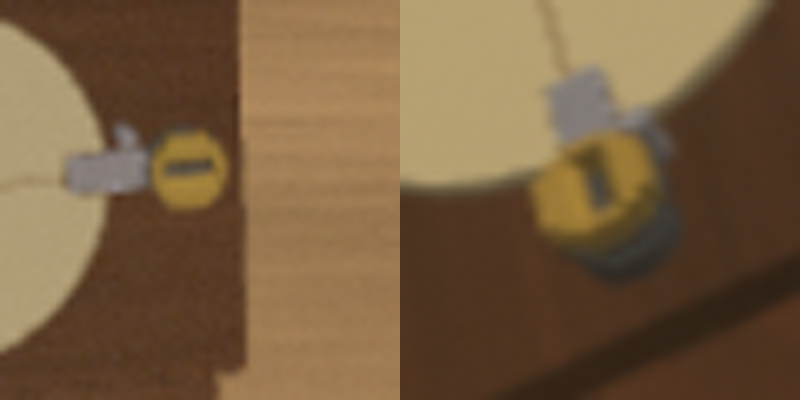

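The right finger lies over the plate and against its pin: the top crop shows the finger at (105,170) and the pin at (125,135). On to the left clamp.

```bash
python3 -m jog '[{"jaw":1,"slide":[0,0,-0.01],"turn":0},{"jaw":1,"slide":[0,0,-0.015],"turn":0},{"jaw":1,"slide":[0,0,-0.015],"turn":0},{"jaw":1,"slide":[0,0,-0.01],"turn":0},{"jaw":1,"slide":[0,0,-0.004],"turn":0},{"jaw":1,"slide":[0,0,0],"turn":0},{"jaw":1,"slide":[0,0,0],"turn":0},{"jaw":1,"slide":[0,0,0],"turn":0}]'
python3 - <<'E'
from h import *
from fit import key
im,d=snap('side'); p=robot.observe()['position']; print(p); key(im,d,p)
W=world('side',d); T=np.array(p)-[0,0,.111]
m=(d>0)&(W[...,2]>T[2]+.018)&(W[...,2]<T[2]+.06)&(np.linalg.norm(W[...,:2]-T[:2],axis=-1)<.012); print('shaft front mean',W[m].mean(0),m.sum())
save('left1.png',cv2.resize(im[155:200,290:350],(800,600),interpolation=cv2.INTER_CUBIC))
E
```

```text
time_s: 24.18
position: [0.6176, 0.1431, 0.2316]
tool_rot: [3.141, 0.001, 2.84]
wrist_force: [0.1, 0.2, -2.1]
width: 0.177
[0.61763789 0.14323761 0.23177906]
shaft dz 0.025 pred u 318.23 obs 316 319 317.5
shaft dz 0.04 pred u 318.45 obs 316 319 317.5
shaft dz 0.055 pred u 318.66 obs 316 319 317.5
shaft front mean [0.61487975 0.14104051 0.16041425] 60
```

View pics/left1.png

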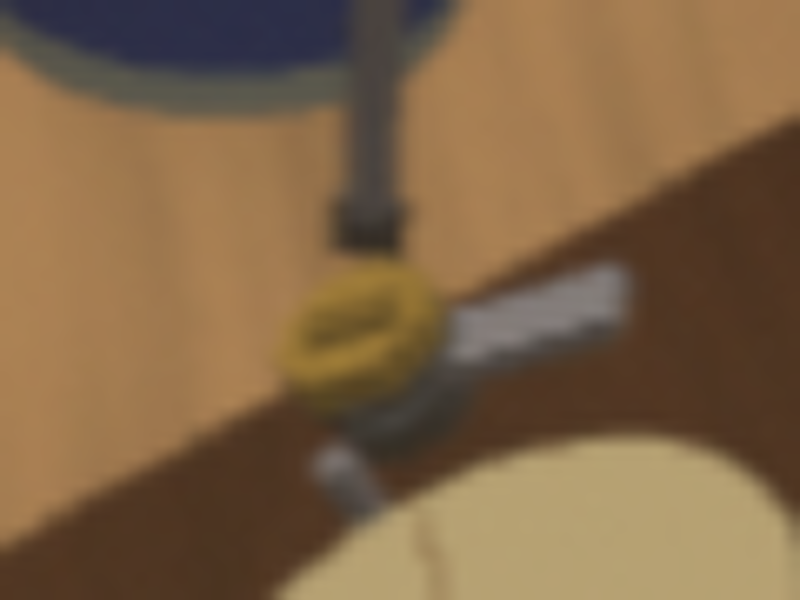

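Left view: the blade end at (370,248) hangs above the slot at (355,320), and the finger still points up the slope. Shifting −1.3 mm in x and lowering.

```bash
python3 -m jog '[{"jaw":1,"slide":[-0.0017,0,0],"turn":0},{"jaw":1,"slide":[0,0,-0.005],"turn":0},{"jaw":1,"slide":[0,0,-0.004],"turn":0},{"jaw":1,"slide":[0,0,-0.003],"turn":0},{"jaw":1,"slide":[0,0,-0.002],"turn":0},{"jaw":1,"slide":[0,0,-0.002],"turn":0},{"jaw":1,"slide":[0,0,0],"turn":0},{"jaw":1,"slide":[0,0,0],"turn":0}]'
python3 -m jog '[{"jaw":1,"slide":[0,0,-0.002],"turn":0},{"jaw":1,"slide":[0,0,-0.002],"turn":0},{"jaw":1,"slide":[0,0,0],"turn":0},{"jaw":1,"slide":[0,0,0],"turn":0},{"jaw":1,"slide":[0,0,0],"turn":0},{"jaw":1,"slide":[0,0,0],"turn":0},{"jaw":1,"slide":[0,0,0],"turn":0},{"jaw":1,"slide":[0,0,0],"turn":0}]'
```

```text
time_s: 24.9
position: [0.6158, 0.1433, 0.2189]
tool_rot: [-3.141, -0.0, 2.841]
wrist_force: [-0.1, 0.2, -0.8]
width: 0.173
time_s: 25.57
position: [0.6159, 0.1431, 0.2159]
tool_rot: [-3.141, -0.0, 2.84]
wrist_force: [-1.0, -3.5, -2.9]
width: 0.171
```

```bash
python3 -m jog '[{"jaw":1,"slide":[0,-0.0011,-0.0013],"turn":0},{"jaw":1,"slide":[0,0,-0.0013],"turn":0},{"jaw":1,"slide":[0,0,0],"turn":0},{"jaw":1,"slide":[0,0,0],"turn":0},{"jaw":1,"slide":[0,0,0],"turn":0},{"jaw":1,"slide":[0,0,0],"turn":0},{"jaw":1,"slide":[0,0,0],"turn":0},{"jaw":1,"slide":[0,0,0],"turn":0}]'
python3 -m jog '[{"jaw":1,"slide":[0,0,-0.0013],"turn":0},{"jaw":1,"slide":[0,0,0],"turn":0},{"jaw":1,"slide":[0,0,0],"turn":0},{"jaw":1,"slide":[0,0,0],"turn":0},{"jaw":1,"slide":[0,0,0],"turn":0},{"jaw":1,"slide":[0,0,0],"turn":0},{"jaw":1,"slide":[0,0,0],"turn":0},{"jaw":1,"slide":[0,0,0],"turn":0}]'
```

```text
time_s: 26.23
position: [0.6159, 0.1427, 0.2142]
tool_rot: [3.141, 0.0, 2.841]
wrist_force: [-1.0, -2.5, -1.5]
width: 0.176
time_s: 26.9
position: [0.6159, 0.1426, 0.2131]
tool_rot: [3.142, -0.0, 2.84]
wrist_force: [0.3, -1.0, -1.5]
width: 0.171
```

```bash
python3 -m jog '[{"jaw":1,"slide":[0,0,-0.0007],"turn":-0.0139},{"jaw":1,"slide":[0,0,-0.0007],"turn":-0.0139},{"jaw":1,"slide":[0,0,-0.0007],"turn":-0.0139},{"jaw":1,"slide":[0,0,0],"turn":-0.0139},{"jaw":1,"slide":[0,0,0],"turn":0},{"jaw":1,"slide":[0,0,0],"turn":0},{"jaw":1,"slide":[0,0,0],"turn":0},{"jaw":1,"slide":[0,0,0],"turn":0}]'
python3 st.py 1
python3 -m jog '[{"jaw":1,"slide":[0,0,-0.0005],"turn":-0.0139},{"jaw":1,"slide":[0,0,0],"turn":-0.0139},{"jaw":1,"slide":[0,0,-0.0005],"turn":-0.0139},{"jaw":1,"slide":[0,0,0],"turn":-0.0139},{"jaw":1,"slide":[0,0,0],"turn":0},{"jaw":1,"slide":[0,0,0],"turn":0},{"jaw":1,"slide":[0,0,0],"turn":0},{"jaw":1,"slide":[0,0,0],"turn":0}]'
python3 st.py 1
```

```text
time_s: 27.57
position: [0.6155, 0.1421, 0.2122]
tool_rot: [-3.14, 0.0, 2.494]
wrist_force: [-3.5, -3.9, 4.7]
width: 0.175
moment [-0.993  1.057  0.119]
finger 62 theta mean 36.5 median 20.8 spread 40.3
time_s: 28.28
position: [0.6152, 0.142, 0.2127]
tool_rot: [-3.141, 0.001, 2.145]
wrist_force: [-6.1, -4.3, 11.0]
width: 0.175
moment [-1.081  1.729  0.149]
finger 59 theta mean 49.4 median 37.8 spread 32.7
```

```bash
python3 -m jog '[{"jaw":1,"slide":[0,0,0],"turn":-0.0139},{"jaw":1,"slide":[0,0,0],"turn":-0.0139},{"jaw":1,"slide":[0,0,0],"turn":0},{"jaw":1,"slide":[0,0,0],"turn":0},{"jaw":1,"slide":[0.0013,0,0],"turn":0.0139},{"jaw":1,"slide":[0,0,0],"turn":0.0139},{"jaw":1,"slide":[0,0,0],"turn":0.0139},{"jaw":1,"slide":[0,0,0],"turn":0}]'
python3 st.py 1
python3 -m jog '[{"jaw":1,"slide":[0,0,0],"turn":0},{"jaw":1,"slide":[0,0,0],"turn":0},{"jaw":1,"slide":[0,0,0],"turn":0},{"jaw":1,"slide":[0,0,0],"turn":0},{"jaw":1,"slide":[0,0,0],"turn":0},{"jaw":1,"slide":[0,0,0],"turn":0},{"jaw":1,"slide":[0,0,0],"turn":0},{"jaw":1,"slide":[0,0,0],"turn":0}]'
```

```text
time_s: 29.0
position: [0.616, 0.142, 0.2114]
tool_rot: [-3.14, -0.0, 2.237]
wrist_force: [-4.7, -3.4, 5.4]
width: 0.175
moment [-1.119  1.268  0.087]
finger 65 theta mean 56.6 median 46.6 spread 31.3
time_s: 29.72
position: [0.616, 0.142, 0.2114]
tool_rot: [-3.14, -0.0, 2.232]
wrist_force: [-5.0, -5.0, 5.9]
width: 0.174
```

```bash
python3 -m jog '[{"jaw":1,"slide":[0,0,0],"turn":-0.0139},{"jaw":1,"slide":[0,0,0],"turn":-0.0139},{"jaw":1,"slide":[0,0,0],"turn":-0.0139},{"jaw":1,"slide":[0,0,0],"turn":-0.0139},{"jaw":1,"slide":[0,0,0],"turn":0},{"jaw":1,"slide":[0,0,0],"turn":0},{"jaw":1,"slide":[0,0,0],"turn":0},{"jaw":1,"slide":[0,0,0],"turn":0}]'
python3 st.py 1
python3 -m jog '[{"jaw":1,"slide":[0,0,-0.0004],"turn":-0.0139},{"jaw":1,"slide":[0,0,0],"turn":-0.0139},{"jaw":1,"slide":[0,0,-0.0004],"turn":-0.0139},{"jaw":1,"slide":[0,0,0],"turn":0},{"jaw":1,"slide":[0,0,0],"turn":0},{"jaw":1,"slide":[0,0,0],"turn":0},{"jaw":1,"slide":[0,0,0],"turn":0},{"jaw":1,"slide":[0,0,0],"turn":0}]'
python3 st.py 1
```

```text
time_s: 30.38
position: [0.6156, 0.142, 0.2115]
tool_rot: [-3.139, 0.001, 1.883]
wrist_force: [-6.3, -3.6, 7.3]
width: 0.178
moment [-1.135  1.677  0.125]
finger 66 theta mean 70.3 median 63.4 spread 22.7
time_s: 31.1
position: [0.6155, 0.1421, 0.2113]
tool_rot: [-3.139, 0.001, 1.621]
wrist_force: [-7.4, -4.4, 8.9]
width: 0.175
moment [-1.096  1.89   0.071]
finger 59 theta mean 85.1 median 80.4 spread 17.6
```

```bash
python3 -m jog '[{"jaw":1,"slide":[0,0,-0.0004],"turn":-0.0139},{"jaw":1,"slide":[0,0,0],"turn":-0.0139},{"jaw":1,"slide":[0,0,0],"turn":-0.0083},{"jaw":1,"slide":[0,0,0],"turn":0},{"jaw":1,"slide":[0,0,0],"turn":0},{"jaw":1,"slide":[0,0,0],"turn":0},{"jaw":1,"slide":[0,0,0],"turn":0},{"jaw":1,"slide":[0,0,0],"turn":0}]'
python3 st.py 1
python3 -m jog '[{"jaw":1,"slide":[0,0,-0.0004],"turn":-0.0111},{"jaw":1,"slide":[0,0,0],"turn":-0.0111},{"jaw":1,"slide":[0,0,0],"turn":0},{"jaw":1,"slide":[0,0,0],"turn":0},{"jaw":1,"slide":[0,0,0],"turn":0},{"jaw":1,"slide":[0,0,0],"turn":0},{"jaw":1,"slide":[0,0,0],"turn":0},{"jaw":1,"slide":[0,0,0],"turn":0}]'
python3 st.py 1
```

```text
time_s: 31.82
position: [0.6154, 0.1422, 0.2113]
tool_rot: [-3.139, 0.001, 1.395]
wrist_force: [-7.8, -3.9, 10.6]
width: 0.176
moment [-1.028  2.039  0.14 ]
finger 58 theta mean 95.9 median 93.2 spread 13.4
time_s: 32.53
position: [0.6148, 0.1425, 0.2116]
tool_rot: [-3.139, 0.002, 1.255]
wrist_force: [-10.2, -3.1, 14.8]
width: 0.173
moment [-0.966  2.708  0.125]
finger 60 theta mean 94.7 median 93.5 spread 12.7
```

The left finger reads a steady 93.5°, the same bias the right clamp shows at home. One more small press, then lift, check from above, and return.

```bash
python3 -m jog '[{"jaw":1,"slide":[0,0,-0.0007],"turn":-0.0083},{"jaw":1,"slide":[0,0,0],"turn":0},{"jaw":1,"slide":[0,0,0],"turn":0},{"jaw":1,"slide":[0,0,0],"turn":0},{"jaw":1,"slide":[0,0,0],"turn":0},{"jaw":1,"slide":[0,0,0],"turn":0},{"jaw":1,"slide":[0,0,0],"turn":0},{"jaw":1,"slide":[0,0,0],"turn":0}]'
python3 -m jog '[{"jaw":1,"slide":[0,0,0.004],"turn":0},{"jaw":1,"slide":[0,0,0.008],"turn":0},{"jaw":1,"slide":[0,0,0.016],"turn":0},{"jaw":1,"slide":[0,0,0.02],"turn":0},{"jaw":1,"slide":[0,0,0.02],"turn":0},{"jaw":1,"slide":[0,0,0.02],"turn":0},{"jaw":1,"slide":[0,0,0.02],"turn":0},{"jaw":1,"slide":[0,0,0],"turn":0}]'
python3 -m jog '[{"jaw":1,"slide":[-0.0148,-0.0244,0],"turn":0.0161},{"jaw":1,"slide":[-0.0148,-0.0244,0],"turn":0.0161},{"jaw":1,"slide":[-0.0148,-0.0244,0],"turn":0.0161},{"jaw":1,"slide":[-0.0148,-0.0244,0],"turn":0.0161},{"jaw":1,"slide":[-0.0148,-0.0244,0],"turn":0.0161},{"jaw":1,"slide":[-0.0148,-0.0244,0],"turn":0.0161},{"jaw":1,"slide":[-0.0148,-0.0244,0],"turn":0.0161},{"jaw":1,"slide":[-0.0148,-0.0244,0],"turn":0.0161}]'
python3 -m jog '[{"jaw":1,"slide":[-0.0148,-0.0244,0],"turn":0.0161},{"jaw":1,"slide":[-0.0148,-0.0244,0],"turn":0.0161},{"jaw":1,"slide":[-0.0148,-0.0244,0],"turn":0.0161},{"jaw":1,"slide":[-0.0148,-0.0244,0],"turn":0.0161},{"jaw":1,"slide":[-0.0148,-0.0244,0],"turn":0.0161},{"jaw":1,"slide":[-0.0148,-0.0244,0],"turn":0.0161},{"jaw":1,"slide":[-0.0148,-0.0244,0],"turn":0.0161},{"jaw":1,"slide":[-0.0148,-0.0244,0],"turn":0.0161}]'
python3 -m jog '[{"jaw":1,"slide":[-0.0148,-0.0244,0],"turn":0.0161},{"jaw":1,"slide":[-0.0148,-0.0244,0],"turn":0.0161},{"jaw":1,"slide":[-0.0148,-0.0244,0],"turn":0.0161},{"jaw":1,"slide":[-0.0148,-0.0244,0],"turn":0.0161},{"jaw":1,"slide":[-0.0148,-0.0244,0],"turn":0.0161},{"jaw":1,"slide":[0,0,0],"turn":0.0161},{"jaw":1,"slide":[0,0,0],"turn":0.0161},{"jaw":1,"slide":[0,0,0],"turn":0}]'
python3 - <<'E'
from h import *
im,_=snap('side');t,_=snap('top'); s=robot.observe(); print(s['position'],s['tool_rot'])
save('chk.png',np.hstack([cv2.resize(t[135:195,215:275],(400,400),interpolation=cv2.INTER_CUBIC),cv2.resize(t[130:190,335:395],(400,400),interpolation=cv2.INTER_CUBIC)]))
E
```

```text
time_s: 33.25
position: [0.6147, 0.1426, 0.2115]
tool_rot: [-3.139, 0.002, 1.203]
wrist_force: [-10.2, -3.3, 16.7]
width: 0.173
time_s: 33.92
position: [0.6185, 0.1435, 0.2934]
tool_rot: [3.136, -0.004, 1.202]
wrist_force: [0.4, -0.4, -1.1]
width: 0.169
time_s: 34.58
position: [0.5275, -0.004, 0.2889]
tool_rot: [3.141, -0.001, 2.016]
wrist_force: [-0.1, -0.4, -0.6]
width: 0.174
time_s: 35.25
position: [0.4389, -0.1505, 0.2891]
tool_rot: [3.14, 0.0, 2.825]
wrist_force: [-0.1, -0.4, -2.6]
width: 0.172
time_s: 35.92
position: [0.3837, -0.2417, 0.2891]
tool_rot: [3.141, 0.001, -2.753]
wrist_force: [0.2, 0.3, -1.1]
width: 0.176
[ 0.38387098 -0.24141665  0.2894098 ] [ 3.14085706e+00  3.72761424e-04 -2.75914385e+00]
```

View pics/chk.png

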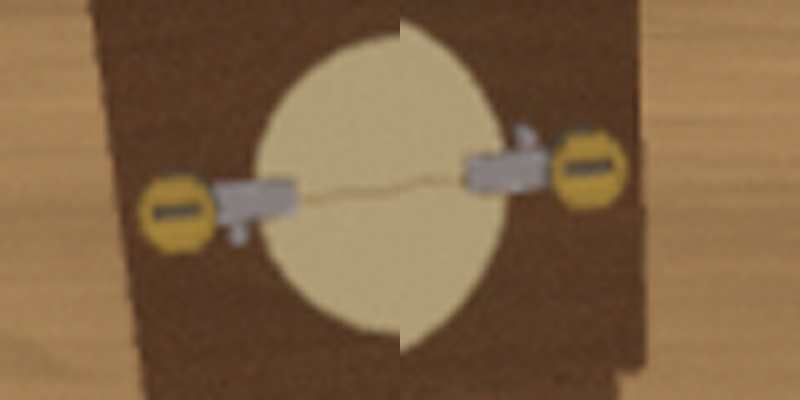

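Both fingers lie over the plate and touch their pins, with the slots along y. Now above the fork, and a check that the key hangs straight.

```bash
python3 -m jog '[{"jaw":1,"slide":[-0.0115,-0.0183,0],"turn":0.0042},{"jaw":1,"slide":[-0.0115,-0.0183,0],"turn":0.0042},{"jaw":1,"slide":[-0.0115,-0.0183,0],"turn":0.0042},{"jaw":1,"slide":[-0.0115,-0.0183,0],"turn":0.0042},{"jaw":1,"slide":[0,0,-0.02],"turn":0},{"jaw":1,"slide":[0,0,-0.02],"turn":0},{"jaw":1,"slide":[0,0,-0.01],"turn":0},{"jaw":1,"slide":[0,0,0],"turn":0}]'
python3 - <<'E'
from h import *
im,d=snap('side'); p=np.array(robot.observe()['position']); print(p,robot.observe()['tool_rot'])
W=world('side',d); T=p-[0,0,.111]
for a in(.003,.018,.03,.042,.054,.066):
    m=(d>0)&(W[...,2]>T[2]+a)&(W[...,2]<T[2]+a+.012)&(np.linalg.norm(W[...,:2]-T[:2],axis=-1)<.015); print(a,m.sum(),W[m].mean(0).round(4)-p.round(4))
save('rest1.png',cv2.resize(im[245:365,130:290],(800,600),interpolation=cv2.INTER_CUBIC)); print(proj('side',T),proj('side',[.3494,-.2965,.1]))
E
```

```text
time_s: 36.68
position: [0.3488, -0.2954, 0.2506]
tool_rot: [3.138, -0.0, -2.653]
wrist_force: [-0.8, 0.6, -1.2]
width: 0.177
[ 0.34923559 -0.29585312  0.25179875] [ 3.13953471e+00 -2.35426517e-05 -2.65200449e+00]
0.003 27 [-0.0023 -0.0021 -0.1017]
0.018 26 [-0.0017 -0.0033 -0.0864]
0.03 27 [-0.0018 -0.0029 -0.0752]
0.042 30 [-0.0015 -0.0029 -0.0629]
0.054 24 [-0.0017 -0.0032 -0.051 ]
0.066 2 [ 0.0058 -0.0124 -0.0344]
[[195.31579936 299.9504824 ]] [[197.60535142 315.49425003]]
```

View pics/rest1.png

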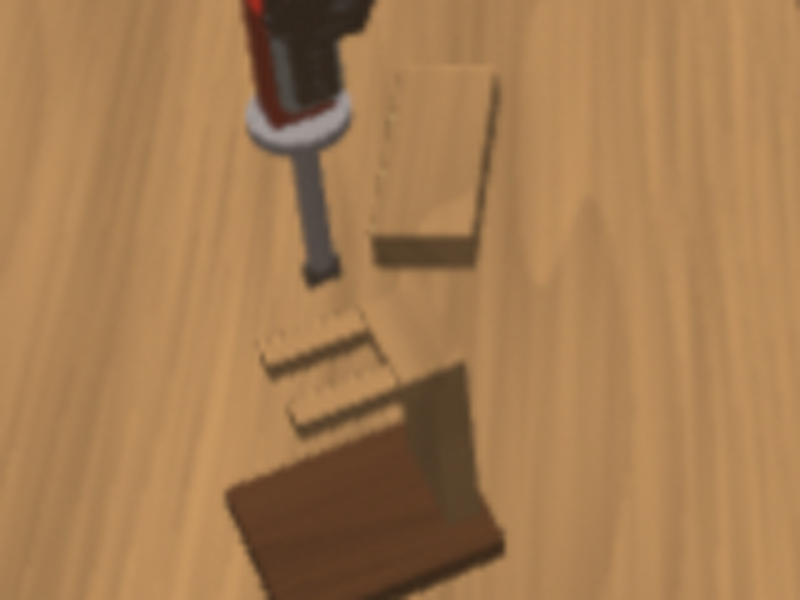

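The key hangs straight over the gap at about (330,370). Lowering.

```bash
python3 -m jog '[{"jaw":1,"slide":[0,-0.0005,-0.01],"turn":0},{"jaw":1,"slide":[0,0,-0.022],"turn":0},{"jaw":1,"slide":[0,0,-0.025],"turn":0},{"jaw":1,"slide":[0,0,-0.03],"turn":0},{"jaw":1,"slide":[0,0,-0.03],"turn":0},{"jaw":1,"slide":[0,0,-0.025],"turn":0},{"jaw":1,"slide":[0,0,-0.01],"turn":0},{"jaw":1,"slide":[0,0,0],"turn":0}]'
python3 -m jog '[{"jaw":1,"slide":[0,0,-0.0015],"turn":0},{"jaw":1,"slide":[0,0,-0.0015],"turn":0},{"jaw":1,"slide":[0,0,-0.001],"turn":0},{"jaw":1,"slide":[0,0,0],"turn":0},{"jaw":1,"slide":[0,0,0],"turn":0},{"jaw":1,"slide":[0,0,0],"turn":0},{"jaw":1,"slide":[0,0,0],"turn":0},{"jaw":1,"slide":[0,0,0],"turn":0}]'
```

```text
time_s: 37.4
position: [0.3489, -0.2961, 0.1373]
tool_rot: [3.139, -0.0, -2.652]
wrist_force: [0.7, -0.1, -0.9]
width: 0.177
time_s: 38.07
position: [0.3493, -0.2971, 0.1357]
tool_rot: [-3.141, 0.0, -2.652]
wrist_force: [-0.4, 0.4, -2.3]
width: 0.176
```

```bash
python3 -m jog '[{"jaw":1,"slide":[0,0,-0.002],"turn":0},{"jaw":1,"slide":[0,0,-0.002],"turn":0},{"jaw":1,"slide":[0,0,0],"turn":0},{"jaw":1,"slide":[0,0,0],"turn":0},{"jaw":1,"slide":[0,0,0],"turn":0},{"jaw":1,"slide":[0,0,0],"turn":0},{"jaw":1,"slide":[0,0,0],"turn":0},{"jaw":1,"slide":[0,0,0],"turn":0}]'
python3 -m jog '[{"jaw":1,"slide":[0,0,-0.0013],"turn":0},{"jaw":1,"slide":[0,0,0],"turn":0},{"jaw":1,"slide":[0,0,0],"turn":0},{"jaw":1,"slide":[0,0,0],"turn":0},{"jaw":1,"slide":[0,0,0],"turn":0},{"jaw":1,"slide":[0,0,0],"turn":0},{"jaw":1,"slide":[0,0,0],"turn":0},{"jaw":1,"slide":[0,0,0],"turn":0}]'
```

```text
time_s: 38.73
position: [0.3493, -0.297, 0.1326]
tool_rot: [-3.141, 0.0, -2.652]
wrist_force: [0.1, -0.2, -2.9]
width: 0.172
time_s: 39.4
position: [0.3493, -0.297, 0.1316]
tool_rot: [-3.142, -0.0, -2.652]
wrist_force: [0.5, 0.5, -0.2]
width: 0.173
```

```bash
python3 -m jog '[{"jaw":1,"slide":[0,0,-0.0008],"turn":0},{"jaw":1,"slide":[0,0,0],"turn":0},{"jaw":0.55,"slide":[0,0,0],"turn":0},{"jaw":0.4,"slide":[0,0,0],"turn":0},{"jaw":0.2,"slide":[0,0,0],"turn":0},{"jaw":0,"slide":[0,0,0],"turn":0},{"jaw":-0.3,"slide":[0,0,0],"turn":0},{"jaw":-0.6,"slide":[0,0,0],"turn":0}]' 20
python3 -m jog '[{"jaw":-0.8,"slide":[0,0,0],"turn":0},{"jaw":-0.8,"slide":[0,0,0],"turn":0},{"jaw":-0.8,"slide":[0,0,0.005],"turn":0},{"jaw":-0.8,"slide":[0,0,0.015],"turn":0},{"jaw":-0.8,"slide":[0,0,0.025],"turn":0},{"jaw":-0.8,"slide":[0,0,0.03],"turn":0},{"jaw":-0.8,"slide":[0,0,0.03],"turn":0},{"jaw":-0.8,"slide":[0,0,0.03],"turn":0}]'
python3 -m jog '[{"jaw":-0.8,"slide":[-0.02,0.04,0.01],"turn":0},{"jaw":-0.8,"slide":[-0.005,0.04,0],"turn":0},{"jaw":-0.8,"slide":[0,0.04,0],"turn":0},{"jaw":-0.8,"slide":[0,0.04,0],"turn":0},{"jaw":-0.8,"slide":[0,0.03,0],"turn":0},{"jaw":-0.8,"slide":[0,0,0],"turn":0},{"jaw":-0.8,"slide":[0,0,0],"turn":0},{"jaw":-0.8,"slide":[0,0,0],"turn":0}]'
python3 - <<'E'
from h import *
im,d=snap('side'); t,_=snap('top'); save('end.png',im)
for n in('side','top'):
    z=np.load(n+'.npz'); i,dd=z['im'],z['d']; W=world(n,dd); H=cv2.cvtColor(i,cv2.COLOR_RGB2HSV)
    m=((H[...,0]<6)|(H[...,0]>174))&(H[...,1]>170)&(H[...,2]>60)&(dd>0)&(np.linalg.norm(W[...,:2]-[.349,-.297],axis=-1)<.05)&(W[...,2]>.15); print(n,m.sum(),W[m].mean(0).round(4),W[m].max(0).round(4))
E
```

```text
time_s: 40.07
position: [0.3493, -0.297, 0.131]
tool_rot: [-3.142, 0.0, -2.652]
wrist_force: [-0.3, -0.3, -0.2]
width: 0.771
time_s: 40.73
position: [0.3491, -0.2968, 0.2335]
tool_rot: [3.141, -0.0, -2.652]
wrist_force: [-0.1, -0.6, -0.1]
width: 0.901
time_s: 41.4
position: [0.3308, -0.155, 0.2402]
tool_rot: [-3.14, 0.0, -2.651]
wrist_force: [-0.2, -0.4, 0.1]
width: 0.894
side 74 [ 0.348  -0.3001  0.1597] [ 0.3597 -0.2889  0.1638]<stdin>:5: RuntimeWarning: Mean of empty slice.
  ret = um.true_divide(
Traceback (most recent call last):
ValueError: zero-size array to reduction operation maximum which has no identity
```

View pics/end.png

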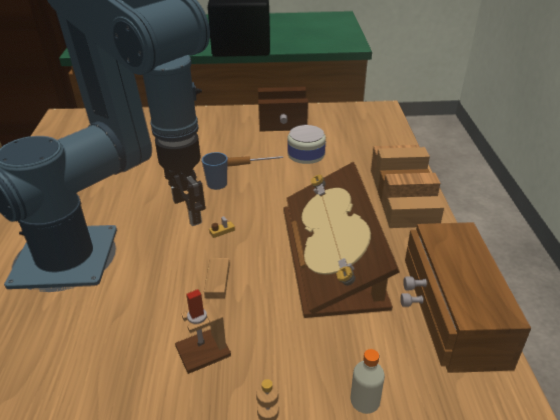

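The key hangs upright in the fork at (196,305), at the height it had at the start (z 0.160). Both fingers lie over the plate, and everything else is where it was. Handing in.

```bash
python3 -c "
from station import workorder
print(workorder.sign_off())"
```

```text
the job is handed in; nothing more can be done
None
```

The job is handed in at about 41.5 s of the 64 s. Both clamp screws were turned home with the key, right one first. The key hangs upright by its collar in the fork again.

**Last checks**
- **Clamps:** the top view taken after both turns shows both fingers over the plate and touching their stop pins, with the slots along the board.
- **Key:** its handle is within about 1 mm of its starting position by the side camera. The top camera's final reading of the key failed because no red pixels were in view, probably because the arm was blocking it. The wrist force was about zero when I released the key.
- **Everything else:** the final side picture shows the plate and the other items looking unmoved. I judged that by eye and did not measure them.

**What went less well or disagreed**
- **Slipped blade:** on the right screw the blade rode out of the slot once, at about 57°. I lifted it, seated it again and finished the turn.
- **Finger angles:** the side camera's depth reading gave the home angles as 88–94° rather than 90°. So "home" rests on the fingers no longer turning as the key went on, and on the top view.
- **Forces:** the highest wrist force I saw at the end of a move was about 26 N. It was not recorded during the moves.
- **Pictures:** I viewed 16, which is over the budget of 10 and beyond the one or two extra allowed.

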